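# Mesh the stand's hinge and hold it for pinning

### The job

Get the glass stand's hinge ready for pinning. First lay the hinge pin in the two-forked cradle beside the jamb block, centred across both forks with its point towards the hinge, and let go of it. Then lift the loose hinge leaf (the one with a single knuckle in the middle) out of its rack, lower it plate-up between the two knuckles of the fixed leaf until the three holes line up, and finish still holding it there in the gripper, not resting or jammed on the fixed leaf; leave everything else on the bench where it is.

Things in the scene. Friction and masses are not known exactly. Their poses are not given: they have to be found in the camera images.
- leaf: loose steel hinge leaf, about 0.36 kg (varies), standing plate-up in the rack. One knuckle (tube 28 mm outside, hole 16 mm, 30 mm long) at the bottom centre; above it an 8 mm thick plate, 80 mm wide and 60 mm high, which spans from 20 to 80 mm above the hole's centre, joined to the knuckle by a neck 30 mm wide. Origin: centre of the knuckle hole. y = along the hole and the plate's width, x = across the 8 mm thickness, z = up the plate. The same turned half round about z.
- rack: fixed wooden rack that holds the leaf: base 70 x 100 x 6 mm, two posts 34 x 14 mm at y = +31 and -31 mm, each with a 10 mm wide slot along y, slot floor 48 mm and post tops 64 mm above the bench. The leaf's plate rests in the slots by its shoulders, its hole 28 mm above the bench; the top 44 mm of the plate stands free. Origin: centre of the underside, y along the plate.
- pin: steel hinge pin lying flat on the bench, 0.09 kg: round shank 12 mm thick from y = -46 mm (tapered point) to y = +42 mm, flat thumb tab 28 (x) x 16 (y) x 12 mm (z) at y = 42 to 58 mm. Origin: underside of the shank 6 mm below its axis, near the balance point. y = along the shank towards the tab, z = up.
- pin_mid (a point): point on the pin's axis right above its origin (6 mm above the bench at the start), same axes
- pin_tip (a point): point of the pin, on its axis
- jamb: fixed base board 70 x 240 x 12 mm (y from -58 to 182 mm) that carries, at y = 0, an upright wooden block 100 mm wide and 90 mm high with the steel fixed leaf on its front, two knuckles at its top; and at larger y the cradle. Origin: under the middle of the hinge, on the bench. y = along the hinge axis towards the cradle, z = up.
- jamb_hole (a point): point on the hinge axis midway between the two fixed knuckles, 110 mm above the bench; axes as jamb. Fixed knuckles: tubes 28 mm outside, hole 16 mm, from 17.5 to 41.5 mm either side along y, so the gap between them is 35 mm. The gap is open above; the top of the block lies 20 mm below this point. When the loose leaf's hole centre is here, plate up and y axes parallel, the holes line up and its shoulders are 6 mm clear of the fixed knuckles.
- cradle_mid (a point): point midway between the cradle's two forks, 108 mm along y from jamb_hole, at the same 110 mm height; axes as jamb. Each fork is a 6 mm thick upright plate with a 90 degree V notch open at the top, at 28 mm either side along y (the fingers fit between, 50 mm clear); V tops stand 10 mm above this point. A 12 mm shank seated in both Vs has its axis through this point, along y; nothing stands between the forks down to the base board at 12 mm.
- spare_leaf: bystander: a second steel leaf, lying flat, 80 x 82 x 28 mm, with two knuckles at the ends of one edge instead of one in the middle; origin under its plate
- mug: bystander: white mug, 80 mm wide, 90 mm high, handle to its +y; origin under its centre
- spray_can: bystander: upright can, 66 mm wide, 190 mm high; origin under its centre
- primer: bystander: small white bottle, 52 mm wide, 120 mm high; origin under its centre
- screwdriver: bystander: screwdriver lying on the bench
- wrench: bystander: wrench lying on the bench
- tape: bystander: roll of tape lying flat, 90 mm wide, 25 mm high; origin under its centre
There are look-alikes about, which are no part of the job. What is shaped like the pin but green is not meant.

How it is judged:
By the outcome, as a careful person would: the job done as asked, in the order asked, and still so for the second after the job is handed in, while the arm keeps its last pose, push and grip.
It also fails if it takes over 54 s, if anything falls off the work surface, if the arm or the gripper's body presses on something with over 40 N, if the wrist force passes 120 N, or if a joint passes its speed limit or range.

### The arm

A 6-joint arm with a two-finger parallel gripper is mounted at the origin on the work surface. World frame = base frame: x ahead of the robot, y to its left, z up, the work surface at z = 0. Lengths are in m, angles in rad, forces in N, time in s.
With the tool pointing down it reaches from about 0.275 to 0.775 m from the base axis. Payload 14.6 kg.
Tool frame: the origin (TCP) lies midway between the tips of the shut fingers; the grasp point (between the pads) lies 19 mm behind it; z points along the fingers, y is the direction in which the jaws open and shut (so a half turn about z gives the same grasp; the last joint's range is limited). The gripper opens to 85 mm and grips with 20 to 120 N. Pads are 22 mm wide; open, the fingers measure 114 mm over their backs; the gripper's body (76 mm by 85 mm) begins 54 mm behind the grasp point. The pads swing forward as they close: fully open they stand 13 mm farther back than shut.
Start: joints at [0.997, 0.263, -0.048, 1.259, 0, 1.415], TCP at [0.214, 0.48, 0.231] pointing down, gripper open.
Joint ranges: [-2.65, 2.65], [-0.89, 1.7], [-1.18, 1.37], [-2.13, 2.11], [-1.35, 1.29], [-3.14, 3.14]. Speed limits (rad/s): [1.89, 1.89, 2.57, 2.79, 3.14, 3.14].

### API

Orientations are given as a unit quaternion [w, x, y, z].
In Python, from rig import manip, snapshot, camera_model, ticket gives the robot as it stands. The module is installed in compiled form; this text tells all that it offers.
- The arm moves only by the tool move_arm, never from a script. Its arguments are lists of equal length, an entry for each row: "gripper": the opening, from 0 (shut) to 1 (fully open); "offset": the shift along the tool's x, y, z in mm, a list of three; "yaw": the turn about the tool's z in rad. In form: {"gripper": [gripper, ...], "offset": [[dx, dy, dz], ...], "yaw": [yaw, ...]}. A call has 1 to 12 rows; each row shifts and turns the commanded pose from where the row before left it, along the tool's axes as they then stand; what a row does not reach is not made up. A row lasts 1/12 s, in which the tool goes at most 41.7 mm and 7.16 degrees, less where a joint would pass 70% of its speed; a pose out of reach is approached as far as the arm can. A call is refused whole if a number of a shift passes 41.7 or a number of a turn 0.125, either way. A call with a gripper value outside its range is refused whole. The fingers move at their own pace and stop on an object; "grip_force" is the grip in N (left out, the last holds). Time passes only in rows, so rows that do not move let the fingers close. It gives the time, the measured TCP pose, the force and the opening at its end, in the units of the state.
- manip.read_state(): the state, without advancing time (a new reading comes with each control period).
- snapshot(name): name is "scene" or "top" or "wrist"; returns (picture, depth): 420x560x3 uint8, blue, green, red; 420x560 float32, m along the optical axis (not along the pixel's ray), 0 where there is no reading.
- camera_model(name): a dict with "fov_y" (degrees; the focal length in pixels is half the picture's height over the tangent of half this angle, whatever the lens; pixels are square), "cx", "cy" (the principal point, pixels), "k1" (the pictures are not rectified: a ray, as slopes to the right and down, at radius r is drawn at 1 + k1 r^2 times it, then the intrinsics apply), "T" (4x4, takes a point from camera to world coordinates). Camera axes: x right, y up, looking along -z (the intrinsics and any distortion apply to the point x, -y, -z); pixel columns grow to the right and rows downward; lengths in m; the calibration is good to about 2 mm. A picture is of the moment at which its call begins: read the wrist's pose just before it. camera_model takes no time and is no camera call; for the wrist camera it gives the pose at the moment of the call.
- ticket.job_done(): hands the job in, once; it reports no verdict.
The state is a dict: "t": time; "joint_positions": joint angles; "qd": joint speeds; "joint_torque": joint torques, N m; "eef_pos": TCP position; "tcp_rot": TCP orientation; "wrist_force": force on the tool from outside, world axes, zero at the start; "moment": the same for the moment, N m; "grip_width": finger opening in m.
Only numpy, scipy, OpenCV 4.12 (cv2) and the standard library are available. Lean on these libraries where they do the work, as an engineer would, in place of code of your own. Each camera call takes 0.05 s, during which the arm holds its last target.

## Working session

There is one attempt and no reset: what is moved stays moved. The work goes in short steps, Python scripts to look and compute and a tool call to move; the robot and the scene stay as the last step left them, time stands still between calls to the robot, and variables do not carry over. Pictures are saved under pics/ and viewed, and the job is handed in when it is done.

Besides the shell and the picture viewer there is one more tool, called after "Emit:" as a command line: name --pt "numbers of a row" for each row, then --argument value for the rest. move_arm: Moves the arm, as the interface text tells. Its arguments: {"type":"object","properties":{"gripper":{"type":"array"},"offset":{"type":"array"},"yaw":{"type":"array"},"grip_force":{"type":"number"}},"required":["gripper","offset","yaw"]}

```bash
mkdir -p pics; ls
cat > h.py <<'E'
import numpy as np, cv2
from rig import manip, snapshot, camera_model, ticket
def intr(m):
    f=210/np.tan(np.radians(m['fov_y'])/2); return f
def rays(m,uv):
    uv=np.atleast_2d(np.array(uv,float)); f=intr(m)
    K=np.array([[f,0,m['cx']],[0,f,m['cy']],[0,0,1]])
    p=cv2.undistortPoints(uv[:,None,:],K,np.array([m['k1'],0,0,0,0.]))[:,0]
    d=np.c_[p[:,0],-p[:,1],-np.ones(len(p))]
    T=np.array(m['T']); return T[:3,3], d@T[:3,:3].T, d
def onplane(m,uv,z):
    o,d,_=rays(m,uv); s=(z-o[2])/d[:,2]; return o+d*s[:,None]
def proj(m,P):
    P=np.atleast_2d(P); T=np.array(m['T']); c=(P-T[:3,3])@T[:3,:3]
    x=c[:,0]/-c[:,2]; y=-c[:,1]/-c[:,2]; r=1+m['k1']*(x*x+y*y); f=intr(m)
    return np.c_[m['cx']+f*x*r, m['cy']+f*y*r]
def cloud(m,dep):
    v,u=np.mgrid[:420,:560]; uv=np.c_[u.ravel(),v.ravel()]
    o,d,_=rays(m,uv); P=o+d*dep.ravel()[:,None]; P[dep.ravel()==0]=np.nan
    return P.reshape(420,560,3)
def snap(name,tag):
    m=camera_model(name); p,d=snapshot(name)
    cv2.imwrite(f'pics/{tag}.png',p); np.savez(f'{tag}.npz',p=p,d=d,m=np.array(m,dtype=object)); return m,p,d
def load(tag):
    z=np.load(f'{tag}.npz',allow_pickle=True); return z['m'].item(),z['p'],z['d']
def tri(m1,a,m2,b):
    o1,d1,_=rays(m1,a); o2,d2,_=rays(m2,b); d1=d1[0]/np.linalg.norm(d1[0]); d2=d2[0]/np.linalg.norm(d2[0])
    A=np.c_[d1,-d2]; s=np.linalg.lstsq(A,o2-o1,rcond=None)[0]
    p=o1+d1*s[0]; q=o2+d2*s[1]; return (p+q)/2, np.linalg.norm(p-q)
E
python3 - <<'E'
from h import *
print(manip.read_state())
for n in ['scene','top','wrist']:
    m,p,d=snap(n,n+'0'); print(n,m['fov_y'],m['cx'],m['cy'],m['k1'],np.round(m['T'],3).tolist(),(d>0).mean())
E
```

```text
pics
{'t': 0.0, 'joint_positions': array([ 9.96684466e-01,  2.63540311e-01, -4.89404583e-02,  1.25941774e+00,
        3.76408588e-05,  1.41548594e+00]), 'qd': array([-0.00061978,  0.00070736,  0.00140491, -0.00069525,  0.00084114,
        0.00087257]), 'joint_torque': array([-2.34957493e-03, -6.37607861e+01,  3.84568441e+01,  1.37104528e-02,
       -2.86622781e-04,  2.21814230e-05]), 'eef_pos': array([0.21334471, 0.4793889 , 0.2308148 ]), 'tcp_rot': array([-2.14144777e-04,  2.07873742e-01,  9.78155511e-01, -5.08129578e-04]), 'wrist_force': array([ 0.76237576,  0.01281602, -0.04433298]), 'moment': array([-0.04178652, -0.01041817, -0.03124343]), 'grip_width': 0.08572285649740191}
scene 46.987736012508904 278.5977433753138 198.37870485528296 -0.10907997098432647 [[-0.261, -0.657, 0.707, 1.483], [0.965, -0.171, 0.197, 0.251], [-0.008, 0.734, 0.679, 0.976], [0.0, 0.0, 0.0, 1.0]] 0.9962414965986395
top 55.410714234155044 275.9309807281775 210.4161122469021 0.010373418743256289 [[-0.028, 0.983, -0.18, 0.359], [-1.0, -0.027, 0.01, 0.007], [0.005, 0.18, 0.984, 1.279], [0.0, 0.0, 0.0, 1.0]] 0.9958078231292516
wrist 62.28887257330332 274.7035712019095 212.51485059864467 -0.07527942067633016 [[0.407, -0.871, -0.274, 0.144], [0.913, 0.388, 0.123, 0.511], [-0.001, -0.3, 0.954, 0.373], [0.0, 0.0, 0.0, 1.0]] 0.9959948979591837
```

View pics/top0.png

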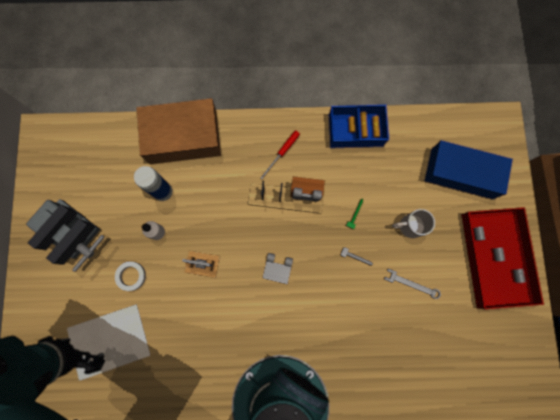

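View pics/scene0.png

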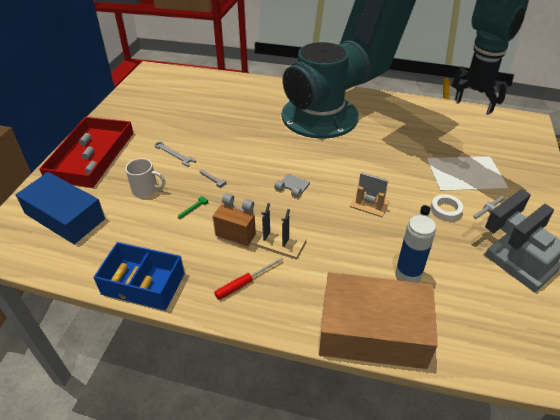

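View pics/wrist0.png

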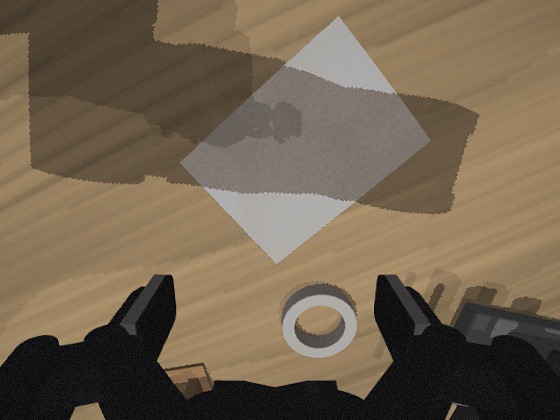

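Top view: jamb block at (308,188), forks at (262,190) and (281,190), rack with leaf at (203,263), spare leaf at (278,267), grey pin at (355,257), and green look-alike at (355,213). I'll zoom in on these.

Run:
```python
from h import *
m,p,d=load('top0')
a=cv2.resize(p[160:300,170:290],None,fx=4,fy=4,interpolation=cv2.INTER_CUBIC)
b=cv2.resize(p[160:300,240:390],None,fx=4,fy=4,interpolation=cv2.INTER_CUBIC)
cv2.imwrite('pics/za.png',a);cv2.imwrite('pics/zb.png',b)
m,p,d=load('scene0')
b=cv2.resize(p[140:280,165:365],None,fx=4,fy=4,interpolation=cv2.INTER_CUBIC);cv2.imwrite('pics/zc.png',b)
for t,l in [('top0',dict(forkA=(262,181),forkB=(281,183),block=(308,185),pin=(355,257),leaf=(203,262),spare=(278,267),rim=(411,210)))]:
    m,p,d=load(t); P=cloud(m,d)
    for k,(u,v) in l.items(): print(k,np.round(P[v,u],3))
```

```text
forkA [0.661 0.034 0.123]
forkB [ 0.654 -0.022  0.119]
block [ 0.653 -0.106  0.088]
pin [ 0.434 -0.251  0.012]
leaf [0.43  0.222 0.043]
spare [ 0.41  -0.007  0.004]
rim [ 0.582 -0.444  0.004]
```

View pics/zb.png

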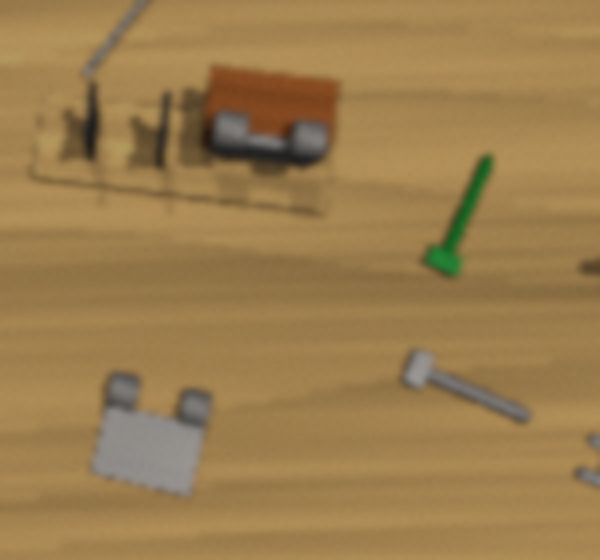

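View pics/zc.png

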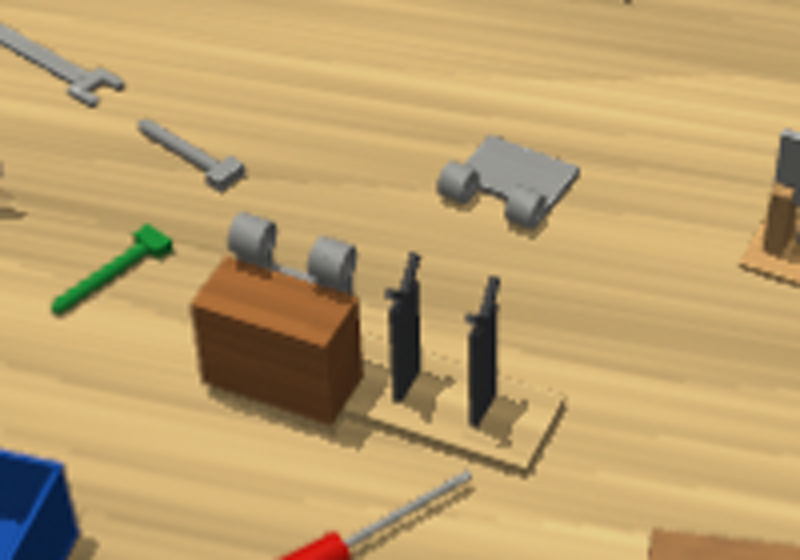

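```bash
cat > m1.py <<'E'
from h import *
def greymask(p,roi,smax=60,vmin=60):
    u0,v0,u1,v1=roi; h=cv2.cvtColor(p,cv2.COLOR_BGR2HSV); k=((h[...,1]<smax)&(h[...,2]>vmin)).astype(np.uint8)
    o=np.zeros_like(k); o[v0:v1,u0:u1]=k[v0:v1,u0:u1]
    n,l,s,c=cv2.connectedComponentsWithStats(o); i=1+np.argmax(s[1:,4]); return (l==i),s[i]
if __name__=='__main__':
    for t,roi in [('top0',(335,240,378,272)),('scene0',(196,165,230,190))]:
        m,p,d=load(t); k,s=greymask(p,roi); v,u=np.nonzero(k); print(t,s)
        P=onplane(m,np.c_[u,v],0.010)[:,:2]
        box=cv2.minAreaRect((P*1000).astype(np.float32)); print(box)
        q=P-P.mean(0); w,V=np.linalg.eigh(q.T@q); a=V[:,1]; s=q@a; b=q@V[:,0]
        print('axis',a,np.degrees(np.arctan2(a[1],a[0])),'ends',P.mean(0)+a*s.min(),P.mean(0)+a*s.max(),'len',s.max()-s.min())
        for e in np.linspace(s.min(),s.max(),9)[:-1]:
            i=(s>=e)&(s<e+(s.max()-s.min())/8); print(round(e*1000,1),np.round(b[i].min()*1000,1),np.round(b[i].max()*1000,1))
        C=cloud(m,d)[k]; print('zs',np.nanpercentile(C[:,2],[5,50,95]),np.nanmedian(C[:,:2],0))
E
python3 m1.py
```

```text
top0 [341 248  31  17 126]
((438.44964599609375, -257.25921630859375), (99.5126724243164, 27.194026947021484), 71.25813293457031)
axis [0.4222094  0.90649833] 65.02584531305345 ends [ 0.41305508 -0.30140092] [ 0.45531956 -0.21065761] len 0.10010312151324374
-60.3 -4.4 4.4
-47.8 -3.6 4.0
-35.3 -4.4 4.4
-22.8 -4.8 3.6
-10.3 -4.4 4.4
2.3 -4.8 3.6
14.8 -12.0 12.3
27.3 -13.7 13.6
zs [0.00608559 0.01142772 0.01541322] [ 0.44103985 -0.24228903]
scene0 [200 170  26  18 127]
((432.7995910644531, -252.22451782226562), (108.20344543457031, 31.50448226928711), 58.70404815673828)
axis [0.43275172 0.90151315] 64.35768186974967 ends [ 0.41331509 -0.30358519] [ 0.459693   -0.20697023] len 0.10716978062504008
-63.7 -5.8 5.0
-50.3 -7.1 6.5
-36.9 -6.9 5.8
-23.5 -6.2 6.5
-10.1 -6.7 5.9
3.3 -6.0 6.6
16.7 -14.3 17.3
30.1 -15.6 14.6
zs [0.00481398 0.01048159 0.01391387] [ 0.44175001 -0.24069359]
```

View pics/za.png

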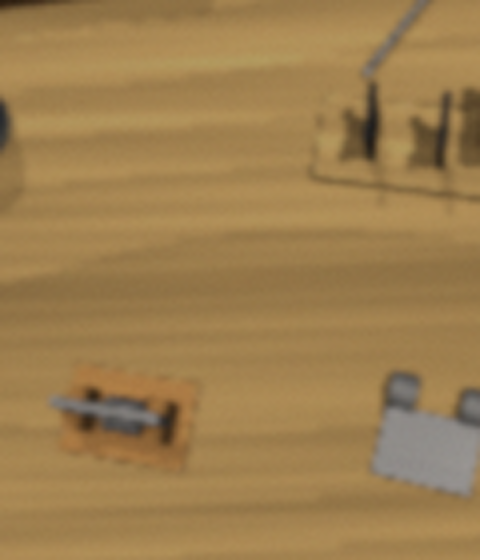

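Emit:
move_arm --gripper '[1, 1, 1, 1, 1, 1, 1, 1, 1, 1, 1, 1]' --pt "-21 -24.5 4" --pt "-21 -24.5 4" --pt "-21 -24.5 4" --pt "-21 -24.5 4" --pt "-21 -24.5 4" --pt "-21 -24.5 4" --pt "-21 -24.5 4" --pt "-21 -24.5 4" --pt "-21 -24.5 4" --pt "-21 -24.5 4" --pt "-21 -24.5 4" --pt "-21 -24.5 4" --yaw '[0, 0, 0, 0, 0, 0, 0, 0, 0, 0, 0, 0]' --grip_force 60

```text
t: 1.15
eef_pos: [0.3241, 0.1071, 0.1831]
tcp_rot: [0.0, 0.208, 0.978, 0.0]
wrist_force: [0.9, 0.9, 0.4]
grip_width: 0.0853
```

Emit:
move_arm --gripper '[1, 1, 1, 1, 1, 1, 1, 1, 1, 1, 1, 1]' --pt "-21 -24.5 4" --pt "-21 -24.5 4" --pt "-21 -24.5 4" --pt "-21 -24.5 4" --pt "-21 -24.5 4" --pt "-21 -24.5 4" --pt "-21 -24.5 4" --pt "-21 -24.5 4" --pt "-21 -24.5 4" --pt "-21 -24.5 4" --pt "-21 -24.5 4" --pt "-21 -24.5 4" --yaw '[0, 0, 0, 0, 0, 0, 0, 0, 0, 0, 0, 0]'

```text
t: 2.15
eef_pos: [0.4349, -0.2641, 0.1348]
tcp_rot: [-0.0, 0.208, 0.978, 0.0]
wrist_force: [-0.0, 0.5, 0.7]
grip_width: 0.0856
```

Emit:
move_arm --gripper '[0.6, 0.6, 0.6, 0.6, 0.6, 0.6, 0.6, 0.6, 0.6, 0.6, 0.6, 0.6, 0.6, 0.6]' --pt "0 0 0" --pt "0 0 0" --pt "0 0 0" --pt "0 0 0" --pt "0 0 0" --pt "0 0 0" --pt "0 0 0" --pt "0 0 0" --pt "0 0 0" --pt "0 0 0" --pt "0 0 0" --pt "0 0 0" --yaw '[0.122, 0.122, 0.122, 0.122, 0.122, 0.122, 0.122, 0.122, 0.122, 0.122, 0.122, 0.122]'

```text
invalid input
```

Emit:
move_arm --gripper '[0.6, 0.6, 0.6, 0.6, 0.6, 0.6, 0.6, 0.6, 0.6, 0.6, 0.6, 0.6]' --pt "0 0 0" --pt "0 0 0" --pt "0 0 0" --pt "0 0 0" --pt "0 0 0" --pt "0 0 0" --pt "0 0 0" --pt "0 0 0" --pt "0 0 0" --pt "0 0 0" --pt "0 0 0" --pt "0 0 0" --yaw '[0.122, 0.122, 0.122, 0.122, 0.122, 0.122, 0.122, 0.122, 0.122, 0.122, 0.122, 0.122]'

```text
t: 3.15
eef_pos: [0.4347, -0.2625, 0.1351]
tcp_rot: [-0.0, 0.81, 0.586, -0.0]
wrist_force: [0.8, 0.7, 0.0]
grip_width: 0.0509
```

Emit:
move_arm --gripper '[0.6, 0.6]' --pt "0 0 0" --pt "0 0 0" --yaw '[0.12, 0]'

```text
t: 3.32
eef_pos: [0.4347, -0.2624, 0.1351]
tcp_rot: [-0.0, 0.844, 0.537, -0.0]
wrist_force: [1.0, -0.9, -0.6]
grip_width: 0.0513
```

Run:
```python
from h import *
s=manip.read_state(); print(s['eef_pos'],s['tcp_rot'],s['joint_positions'],s['grip_width'])
m,p,d=snap('wrist','w1')
```

```text
[ 0.43471931 -0.26244997  0.1351303 ] [-1.72395226e-04  8.43815303e-01  5.36633675e-01 -5.02283513e-05] [-7.03750751e-01  2.84575725e-01 -2.88275181e-01  9.98304495e-01
  6.13909682e-06  1.30495665e+00] 0.05125979269704155
```

View pics/w1.png

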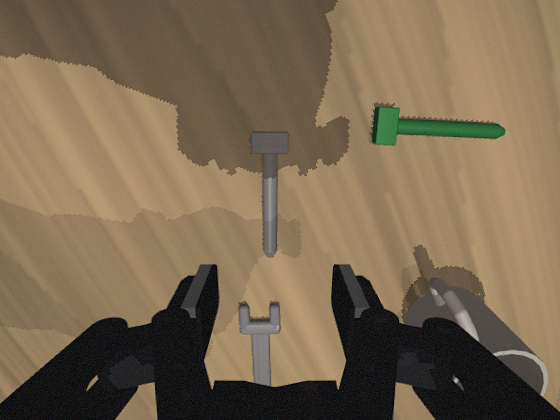

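```bash
cat > m2.py <<'E'
from h import *
import sys
def axes(s):
    w,x,y,z=s['tcp_rot']; from scipy.spatial.transform import Rotation as R
    return R.from_quat([x,y,z,w]).as_matrix()
if __name__=='__main__':
    s=manip.read_state(); R=axes(s); m,p,d=load('w1')
    C=cloud(m,d)
    # pin mask: height 4..20mm near
    k=(C[...,2]>0.006)&(C[...,2]<0.02); k[:, :200]=0;k[:,340:]=0;k[:110]=0;k[262:]=0
    h=cv2.cvtColor(p,cv2.COLOR_BGR2HSV); g=(h[...,1]<70); g[:, :230]=0;g[:,310:]=0;g[:125]=0;g[262:]=0
    n,l,st,c=cv2.connectedComponentsWithStats(g.astype(np.uint8)); i=1+np.argmax(st[1:,4]); print(st[i],st[1:,4][:6]); g=l==i
    print('z pct',np.nanpercentile(C[g][:,2],[5,25,50,75,95]))
    v,u=np.nonzero(g)
    ctr=[]
    for r in range(v.min(),v.max()+1,4):
        uu=u[v==r]
        if len(uu): ctr.append((uu.min(),uu.max(),r))
    print(ctr)
    for (a,b,r) in [ctr[0],ctr[3],ctr[len(ctr)//2],ctr[-3],ctr[-1]]:
        P=onplane(m,[((a+b)/2,r)],.012 if r<160 else 0.008)[0]; print(r,np.round(P,4),'tool mm',np.round(R.T@(P-s['eef_pos'])*1000,1))
    # mug
    t,pt,dt=load('top0'); Ct=cloud(t,dt); q=(Ct[...,2]>.06)&(Ct[...,2]<.1)
    q[:, :380]=0;q[:,440:]=0; X=Ct[q]; print('mug',X.min(0),X.max(0)); print((X-s['eef_pos'])@R[:,1].min() if 0 else np.round(((X-s['eef_pos'])@R).min(0),3),np.round(((X-s['eef_pos'])@R).max(0),3))
E
python3 m2.py
```

```text
[ 251  131   38  127 2296] [2296]
z pct [0.00791325 0.01016714 0.01104799 0.01166929 0.01245307]
[(np.int64(253), np.int64(272), 131), (np.int64(251), np.int64(287), 135), (np.int64(251), np.int64(287), 139), (np.int64(251), np.int64(287), 143), (np.int64(251), np.int64(287), 147), (np.int64(251), np.int64(287), 151), (np.int64(262), np.int64(277), 155), (np.int64(262), np.int64(277), 159), (np.int64(262), np.int64(277), 163), (np.int64(262), np.int64(277), 167), (np.int64(262), np.int64(277), 171), (np.int64(263), np.int64(277), 175), (np.int64(262), np.int64(277), 179), (np.int64(263), np.int64(277), 183), (np.int64(263), np.int64(277), 187), (np.int64(263), np.int64(276), 191), (np.int64(263), np.int64(276), 195), (np.int64(263), np.int64(276), 199), (np.int64(263), np.int64(276), 203), (np.int64(263), np.int64(276), 207), (np.int64(263), np.int64(276), 211), (np.int64(263), np.int64(276), 215), (np.int64(263), np.int64(276), 219), (np.int64(263), np.int64(276), 223), (np.int64(263), np.int64(276), 227), (np.int64(263), np.int64(276), 231), (np.int64(263), np.int64(276), 235), (np.int64(263), np.int64(276), 239), (np.int64(263), np.int64(276), 243), (np.int64(263), np.int64(276), 247), (np.int64(264), np.int64(275), 251), (np.int64(266), np.int64(273), 255)]
131 [ 0.4511 -0.2066  0.012 ] tool mm [ 57.6  -8.4 123.2]
143 [ 0.4517 -0.2167  0.012 ] tool mm [ 48.6  -3.6 123.2]
195 [ 0.4342 -0.2544  0.008 ] tool mm [  7.   -3.9 127.2]
247 [ 0.4149 -0.2951  0.008 ] tool mm [-38.   -4.4 127.2]
255 [ 0.4117 -0.3017  0.008 ] tool mm [-45.3  -4.5 127.2]
mug [ 0.4909137  -0.52800287  0.06000156] [ 0.91755427 -0.34318873  0.09545583]
[-0.165  0.122  0.04 ] [0.121 0.482 0.075]
```

Emit:
move_arm --gripper '[0.5, 0.5, 0.5, 0.5, 0.5, 0.5, 0.5, 0.5, 0.5]' --pt "0 -4 20" --pt "0 0 25" --pt "0 0 25" --pt "0 0 25" --pt "0 0 20" --pt "0 0 10" --pt "0 0 5" --pt "0 0 2" --pt "0 0 0" --yaw '[0.01, 0, 0, 0, 0, 0, 0, 0, 0]'

```text
t: 4.12
eef_pos: [0.4313, -0.2609, 0.0034]
tcp_rot: [0.0, 0.844, 0.536, 0.0]
wrist_force: [0.1, -0.1, 0.1]
grip_width: 0.0428
```

Emit:
move_arm --gripper '[0, 0, 0, 0, 0, 0, 0, 0]' --pt "0 0 0" --pt "0 0 0" --pt "0 0 0" --pt "0 0 0" --pt "0 0 0" --pt "0 0 0" --pt "0 0 0" --pt "0 0 0" --yaw '[0, 0, 0, 0, 0, 0, 0, 0]' --grip_force 50

```text
t: 4.78
eef_pos: [0.4316, -0.2611, 0.0041]
tcp_rot: [0.001, 0.845, 0.535, 0.0]
wrist_force: [-1.3, 0.5, 6.8]
grip_width: 0.0092
```

Run:
```python
from h import *
s=manip.read_state(); print(s['eef_pos'],s['wrist_force'],s['moment'],s['grip_width'])
m,p,d=snap('wrist','w2')
cv2.imwrite('pics/w2z.png',cv2.resize(p[90:420,130:420],None,fx=2,fy=1.8))
C=cloud(m,d)
for v in (140,150,170,200,230): print(v,np.round(C[v,268:275:3],4).tolist())
```

```text
[ 0.43155971 -0.26113068  0.00410189] [-1.3059739   0.51895122  6.81888435] [0.18939113 0.24758718 0.06542747] 0.00923732203899027
140 [[0.4561, -0.2035, -0.0001], [0.4572, -0.2041, -0.0004], [0.4584, -0.2046, 0.0003]]
150 [[0.4543, -0.2074, -0.0013], [0.4555, -0.2077, 0.0006], [0.4566, -0.2083, 0.0004]]
170 [[0.4517, -0.2132, 0.0108], [0.4529, -0.2135, 0.012], [0.454, -0.2139, 0.0124]]
200 [[0.4463, -0.2244, 0.0101], [0.4476, -0.2246, 0.0113], [0.4488, -0.2248, 0.0127]]
230 [[0.4408, -0.2359, 0.0106], [0.442, -0.2363, 0.0111], [0.4433, -0.2365, 0.0121]]
```

View pics/w2z.png

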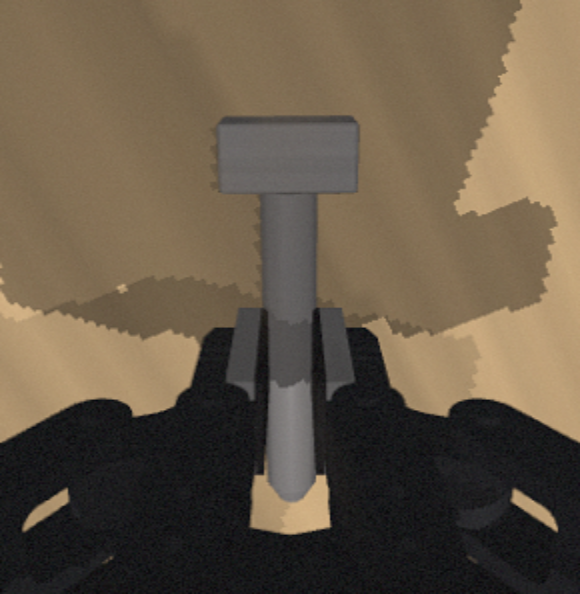

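The opening reads 9.2 mm with an upward force of 6.8 N, so the pads hold the shank above its axis. I'll open slightly and go lower, feeling for the bench.

Emit:
move_arm --gripper '[0.25, 0.25, 0.25, 0.25, 0.25, 0.25]' --pt "0 0 0" --pt "0 0 0" --pt "0 0 0" --pt "0 0 1" --pt "0 0 1" --pt "0 0 0" --yaw '[0, 0, 0, 0, 0, 0]'

```text
t: 5.33
eef_pos: [0.4311, -0.2608, 0.0011]
tcp_rot: [-0.0, 0.845, 0.535, -0.0]
wrist_force: [-0.1, 0.2, 0.5]
grip_width: 0.0217
```

Emit:
move_arm --gripper '[0.25, 0.25, 0.25]' --pt "0 0 1" --pt "0 0 1" --pt "0 0 0" --yaw '[0, 0, 0]'

```text
t: 5.58
eef_pos: [0.4313, -0.2609, 0.0001]
tcp_rot: [0.0, 0.845, 0.535, 0.0]
wrist_force: [-3.8, 3.6, 18.2]
grip_width: 0.0213
```

Emit:
move_arm --gripper '[0.25, 0.25, 0.25]' --pt "0 0 -1.5" --pt "0 0 0" --pt "0 0 0" --yaw '[0, 0, 0]'

```text
t: 5.83
eef_pos: [0.4312, -0.2609, 0.0007]
tcp_rot: [0.0, 0.845, 0.535, 0.0]
wrist_force: [0.2, -0.7, 0.7]
grip_width: 0.021
```

Emit:
move_arm --gripper '[0, 0, 0, 0, 0, 0]' --pt "0 0 0" --pt "0 0 0" --pt "0 0 0" --pt "0 0 0" --pt "0 0 0" --pt "0 0 0" --yaw '[0, 0, 0, 0, 0, 0]'

```text
t: 6.33
eef_pos: [0.4312, -0.2608, 0.0008]
tcp_rot: [-0.0, 0.845, 0.535, -0.0]
wrist_force: [-1.0, 0.6, 3.2]
grip_width: 0.0098
```

Emit:
move_arm --gripper '[0, 0, 0, 0, 0, 0]' --pt "0 0 -5" --pt "0 0 -15" --pt "0 0 -20" --pt "0 0 -20" --pt "0 0 -10" --pt "0 0 0" --yaw '[0, 0, 0, 0, 0, 0]' --grip_force 60

```text
t: 6.83
eef_pos: [0.4321, -0.2615, 0.0728]
tcp_rot: [0.002, 0.845, 0.535, 0.0]
wrist_force: [1.1, -0.1, -0.6]
grip_width: 0.0094
```

Run:
```python
from h import *
s=manip.read_state(); print(s['eef_pos'],s['wrist_force'],s['moment'],s['grip_width'])
m,p,d=snap('wrist','w3')
cv2.imwrite('pics/w3z.png',cv2.resize(p[90:420,130:420],None,fx=2,fy=1.8))
C=cloud(m,d)
for v in (170,180,190,200,215,230): print(v,np.round(C[v,264:280:3],4).tolist())
m,p,d=snap('scene','s3')
cv2.imwrite('pics/s3z.png',cv2.resize(p[100:230,150:300],None,fx=5,fy=4.5,interpolation=cv2.INTER_CUBIC))
```

```text
[ 0.43206763 -0.26154836  0.07284345] [ 1.077164   -0.06086332 -0.64737213] [-0.04801916 -0.03922051 -0.03532835] 0.00941508777909515
170 [[0.4513, -0.2122, 0.0839], [0.4522, -0.2129, 0.0825], [0.4534, -0.2132, 0.084], [0.4544, -0.2137, 0.0838], [0.4554, -0.2143, 0.0833], [0.4564, -0.2148, 0.0836]]
180 [[0.4495, -0.216, 0.0826], [0.4505, -0.2164, 0.0829], [0.4517, -0.2168, 0.0836], [0.4526, -0.2175, 0.0825], [0.4537, -0.2178, 0.0836], [0.4548, -0.2182, 0.0838]]
190 [[0.4478, -0.2194, 0.0834], [0.4488, -0.22, 0.0832], [0.4501, -0.2201, 0.085], [0.451, -0.2209, 0.0836], [0.4519, -0.2216, 0.0826], [0.4532, -0.2216, 0.0847]]
200 [[0.4458, -0.2235, 0.0815], [0.447, -0.2237, 0.0826], [0.4482, -0.224, 0.0836], [0.4492, -0.2246, 0.0832], [0.4503, -0.2252, 0.0829], [0.4514, -0.2256, 0.0833]]
215 [[0.443, -0.2291, 0.0816], [0.4445, -0.229, 0.0838], [0.4456, -0.2295, 0.084], [0.4465, -0.2302, 0.0832], [0.4476, -0.2307, 0.0833], [0.4487, -0.2312, 0.0832]]
230 [[0.4403, -0.2347, 0.0822], [0.4416, -0.2349, 0.0832], [0.4427, -0.2355, 0.0831], [0.4438, -0.2359, 0.0833], [0.445, -0.2363, 0.0838], [0.4461, -0.2368, 0.0839]]
```

View pics/w3z.png

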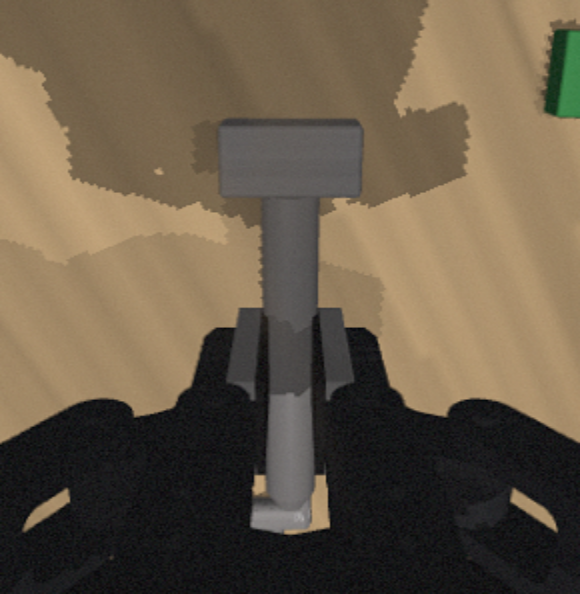

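View pics/s3z.png

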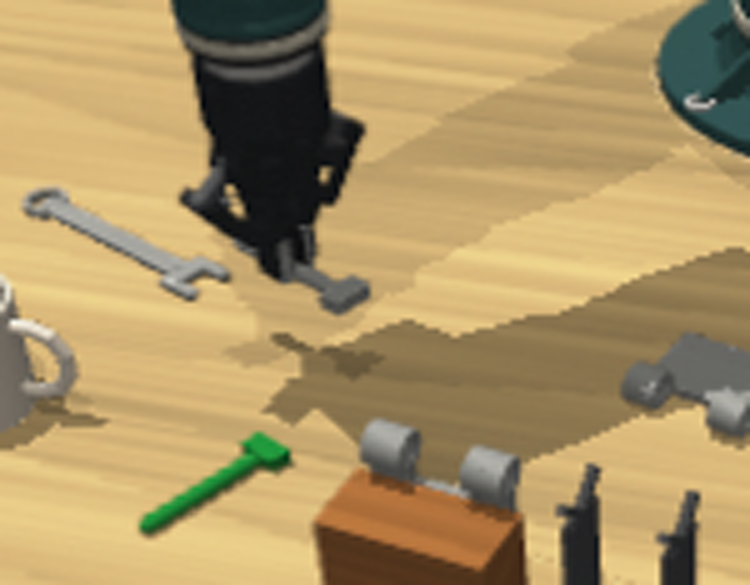

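Emit:
move_arm --gripper '[0, 0, 0, 0, 0, 0, 0, 0, 0, 0, 0, 0]' --pt "0 0 -35" --pt "0 0 -35" --pt "0 0 -35" --pt "25 12 -35" --pt "28 13 -7" --pt "28 13 0" --pt "28 13 0" --pt "28 13 0" --pt "28 13 0" --pt "28 13 0" --pt "28 14 0" --pt "27 14 0" --yaw '[0, 0, 0, 0, 0, 0, 0, 0, 0, 0, 0, 0]'

```text
t: 7.93
eef_pos: [0.6433, -0.0869, 0.2138]
tcp_rot: [-0.001, 0.845, 0.535, -0.001]
wrist_force: [1.2, -1.1, -1.2]
grip_width: 0.0092
```

Emit:
move_arm --gripper '[0, 0, 0, 0, 0]' --pt "0 0 0" --pt "0 0 0" --pt "0 0 0" --pt "0 0 0" --pt "0 0 0" --yaw '[-0.1, -0.1, -0.12, 0, 0]'

```text
t: 8.35
eef_pos: [0.6423, -0.0883, 0.2143]
tcp_rot: [-0.001, 0.75, 0.661, -0.0]
wrist_force: [-0.3, -0.3, -1.3]
grip_width: 0.0092
```

Run:
```python
from h import *
s=manip.read_state(); print(s['eef_pos'],s['tcp_rot'],s['grip_width'])
m,p,d=snap('wrist','w4')
```

```text
[ 0.64229627 -0.08825583  0.21427249] [-6.98301667e-04  7.50116602e-01  6.61305071e-01 -4.46220119e-04] 0.009231870881645147
```

View pics/w4.png

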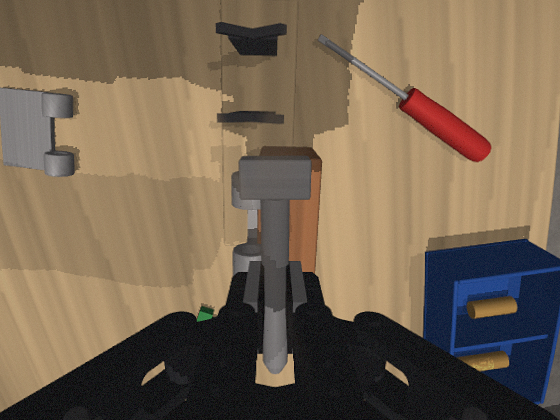

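Run:
```python
from h import *
m,p,d=load('w4')
z=cv2.convertScaleAbs(p[10:140,200:310],alpha=2.2,beta=20)
cv2.imwrite('pics/w4z.png',cv2.resize(z,None,fx=5,fy=4.5,interpolation=cv2.INTER_CUBIC))
C=cloud(m,d)
for v in (24,28,34,38,112,114,116,118,120,122,124): print(v,[(u,np.round(C[v,u]*1000).astype(int).tolist()) for u in (220,228,240,250,260,272,280)])
```

```text
24 [(220, [625, 41, 120]), (228, [629, 41, 115]), (240, [630, 62, 12]), (250, [639, 61, 12]), (260, [648, 60, 12]), (272, [657, 37, 116]), (280, [662, 36, 119])]
28 [(220, [624, 39, 119]), (228, [629, 39, 115]), (240, [636, 39, 109]), (250, [642, 39, 104]), (260, [649, 38, 106]), (272, [656, 35, 115]), (280, [661, 33, 120])]
34 [(220, [609, 59, -1]), (228, [628, 36, 111]), (240, [635, 35, 108]), (250, [642, 36, 103]), (260, [648, 34, 106]), (272, [656, 32, 114]), (280, [661, 31, 116])]
38 [(220, [608, 55, -1]), (228, [626, 36, 98]), (240, [634, 35, 98]), (250, [641, 34, 100]), (260, [648, 32, 101]), (272, [656, 32, 98]), (280, [664, 46, 12])]
112 [(220, [597, -12, 0]), (228, [606, -14, 11]), (240, [624, -14, 73]), (250, [632, -16, 66]), (260, [639, -17, 57]), (272, [649, -18, 46]), (280, [656, -20, 12])]
114 [(220, [615, -14, 119]), (228, [620, -14, 115]), (240, [628, -16, 109]), (250, [634, -17, 101]), (260, [641, -17, 108]), (272, [650, -18, 111]), (280, [656, -22, 13])]
116 [(220, [615, -15, 118]), (228, [620, -16, 116]), (240, [627, -17, 108]), (250, [634, -18, 101]), (260, [641, -19, 107]), (272, [649, -19, 116]), (280, [655, -20, 118])]
118 [(220, [615, -16, 118]), (228, [620, -17, 118]), (240, [627, -18, 109]), (250, [634, -19, 103]), (260, [641, -20, 108]), (272, [649, -21, 116]), (280, [655, -21, 118])]
120 [(220, [615, -17, 119]), (228, [620, -18, 116]), (240, [627, -19, 110]), (250, [633, -21, 102]), (260, [641, -21, 109]), (272, [649, -22, 117]), (280, [654, -23, 117])]
122 [(220, [614, -19, 117]), (228, [620, -20, 117]), (240, [627, -21, 107]), (250, [626, -26, 11]), (260, [636, -27, 11]), (272, [649, -23, 117]), (280, [654, -24, 117])]
124 [(220, [595, -24, 1]), (228, [605, -25, 11]), (240, [616, -26, 11]), (250, [626, -27, 11]), (260, [636, -29, 12]), (272, [647, -30, 12]), (280, [655, -31, 11])]
```

View pics/w4z.png

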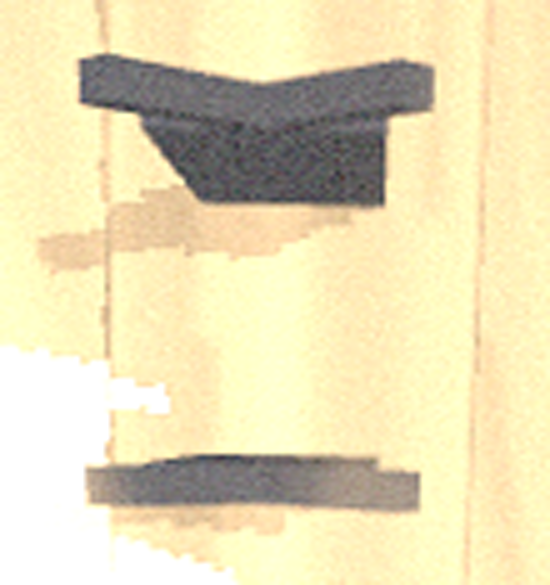

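Run:
```python
from h import *
m,p,d=load('w4'); C=cloud(m,d)*1000
def corners(pts): 
    P=onplane(m,pts,.120)*1000; c=P.mean(0); print(np.round(P[:,:2],1).tolist(),'ctr',np.round(c,1)); return c
n=corners([(217.4,113.8),(217.4,121.6),(284,114.5),(284,122.8)])
f=corners([(216.2,22.5),(216.2,32.9),(286.6,23.5),(286.6,34)])
d_=f-n; print('sep',np.linalg.norm(d_),'ang',np.degrees(np.arctan2(d_[1],d_[0])),'mid',(n+f)/2)
for nm,(v0,v1) in dict(near=(105,130),far=(15,42)).items():
    Q=C[v0:v1,205:295].reshape(-1,3); Q=Q[(Q[:,2]>113)&(Q[:,2]<126)]
    Qc=cv2.minAreaRect(Q[:,:2].astype(np.float32)); print(nm,len(Q),Qc, np.percentile(Q[:,2],[50,95,99]))
# knuckles
k=C.reshape(420,560,3)
for nm,(u0,u1,v0,v1) in dict(kn=(228,262,165,212),kf=(228,262,236,275)).items():
    Q=C[v0:v1,u0:u1].reshape(-1,3); Q=Q[(Q[:,2]>112)&(Q[:,2]<128)]; print(nm,len(Q),cv2.minAreaRect(Q[:,:2].astype(np.float32)),np.percentile(Q[:,2],[50,95]),Q[:,:2].min(0),Q[:,:2].max(0))
# pin
Q=C[155:200,238:312].reshape(-1,3);Q=Q[Q[:,2]>200]; print('tab',cv2.minAreaRect(Q[:,:2].astype(np.float32)),np.median(Q[:,2]))
Q=C[205:255,262:290].reshape(-1,3);Q=Q[Q[:,2]>200]; a=np.polyfit(Q[:,1],Q[:,0],1); print('shank dir deg',90-np.degrees(np.arctan(a[0])),np.percentile(Q[:,2],[50,90]))
P=onplane(m,[(239.5,157),(310,157),(262,200),(290,200),(263,250),(289,250)],.2245)*1000; print(np.round(P,1))
```

```text
[[613.9, -13.3], [613.1, -18.3], [657.5, -19.4], [656.8, -24.7]] ctr [635.3 -18.9 120. ]
[[622.3, 41.8], [621.4, 35.8], [665.7, 35.5], [665.0, 29.4]] ctr [643.6  35.6 120. ]
sep 55.159443038615564 ang 81.37103853465295 mid [639.4649813    8.35968212 120.        ]
near 282 ((634.5177612304688, -18.844642639160156), (5.996565341949463, 44.718040466308594), 81.68409729003906) [116.84715674 119.64648005 120.27280615]
far 372 ((643.1422119140625, 36.4631233215332), (6.575650215148926, 44.78461837768555), 81.41117095947266) [116.59524937 119.63255541 120.44068853]
kn 476 ((623.7666625976562, -68.20345306396484), (23.809890747070312, 20.909133911132812), 80.7651138305664) [120.70414708 123.84911861] [611.9824007  -81.15657297] [633.11056036 -55.19290918]
kf 442 ((615.5806884765625, -125.06951904296875), (21.906591415405273, 21.904014587402344), 80.55607604980469) [121.04978727 123.64028151] [ 602.98066332 -134.07747176] [ 627.89530722 -113.33265359]
tab ((648.784912109375, -39.8963508605957), (16.380992889404297, 28.089998245239258), 83.26493072509766) 224.8451456540379
shank dir deg 84.92444001328795 [224.12456383 225.26101112]
[[636.7 -29.6 224.5]
 [663.3 -33.  224.5]
 [642.9 -47.5 224.5]
 [653.8 -48.9 224.5]
 [640.4 -68.7 224.5]
 [651.  -70.1 224.5]]
```

Emit:
move_arm --gripper '[0, 0, 0, 0, 0, 0, 0, 0]' --pt "0 0 0" --pt "20 -4 0" --pt "25 -5 0" --pt "25 -5 10" --pt "20 -4 20" --pt "6.5 -0.4 20" --pt "0 0 10" --pt "0 0 0" --yaw '[0.026, 0, 0, 0, 0, 0, 0, 0]'

```text
t: 9.07
eef_pos: [0.6374, 0.0099, 0.1532]
tcp_rot: [-0.001, 0.758, 0.652, -0.001]
wrist_force: [-0.2, 0.3, -0.8]
grip_width: 0.0095
```

```bash
cat > pinpos.py <<'E'
from h import *
import sys
def go(tag):
    s=manip.read_state(); print(s['eef_pos'],s['tcp_rot'],'ang',np.degrees(2*np.arctan2(s['tcp_rot'][2],s['tcp_rot'][1])),s['grip_width'],s['wrist_force'])
    m,p,d=snap('wrist',tag); C=cloud(m,d)*1000
    snap('scene','s_'+tag)
    z=s['eef_pos'][2]*1000
    k=np.abs(C[...,2]-z-10)<7; k[:140]=0;k[215:]=0;k[:,220:]&=True;k[:,:220]=0;k[:,330:]=0
    Q=C[140:203][k[140:203]]; print('tab',cv2.minAreaRect(Q[:,:2].astype(np.float32)),np.median(Q[:,2]))
    h=cv2.resize(cv2.convertScaleAbs(p,alpha=1.6,beta=10)[60:420,130:420],None,fx=2,fy=1.6); cv2.imwrite(f'pics/{tag}z.png',h)
if __name__=='__main__': go(sys.argv[1])
E
python3 pinpos.py w5
```

```text
[0.63740549 0.00990214 0.15322561] [-0.00125065  0.75803469  0.65221178 -0.00127884] ang 81.41729514077213 0.009525803765795466 [-0.19257666  0.29424943 -0.80390142]
tab ((644.8470458984375, 56.88440704345703), (18.769750595092773, 28.222278594970703), 81.28075408935547) 163.75814106708648
```

View pics/w5z.png

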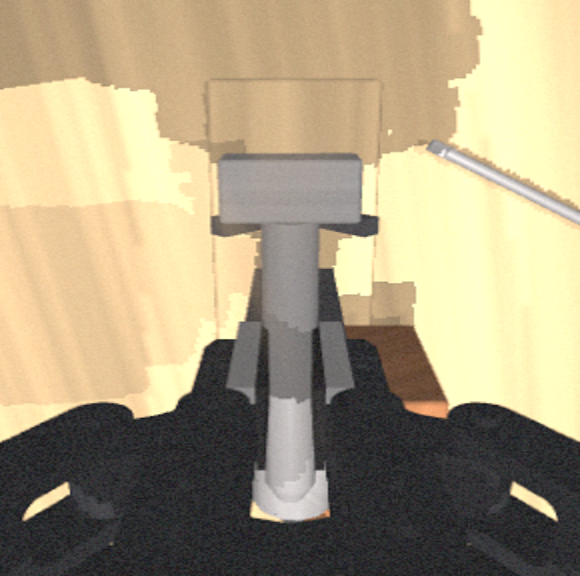

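```bash
cat > rel.py <<'E'
from h import *
import sys
def go(tag,ztab):
    m,p,d=load(tag); C=cloud(m,d)*1000
    a=np.radians(81.4); ex=np.array([np.sin(a),-np.cos(a)]); ey=np.array([np.cos(a),np.sin(a)])  # jamb x?,y
    O=np.array([639.1,8.7])
    J=np.dstack([(C[...,:2]-O)@ex,(C[...,:2]-O)@ey,C[...,2]])
    T=J[120:225,225:330].reshape(-1,3); T=T[np.abs(T[:,2]-ztab)<2.0]
    tab=T[T[:,1]>43]; print('tab x',np.percentile(tab[:,0],[1,99]),'mean',np.percentile(tab[:,0],[1,99]).mean(),'y',np.percentile(tab[:,1],[1,50,99]),'z',np.median(tab[:,2]))
    sh=J[200:260,255:300].reshape(-1,3); sh=sh[(sh[:,2]>ztab-3)&(sh[:,2]<ztab+3)&(sh[:,1]<40)]
    for y in (15,20,25,30,35):
        q=sh[np.abs(sh[:,1]-y)<2.5]; 
        if len(q)>10: print('shank y',y,'x',np.percentile(q[:,0],[2,98]).mean().round(2),'n',len(q),'z',np.percentile(q[:,2],90).round(1))
    F=J[130:260,200:360].reshape(-1,3); F=F[(np.abs(F[:,2]-118)<5)&(np.abs(F[:,0])<30)&(np.abs(F[:,1]-28)<9)&(np.abs(F[:,0])>6)]
    print('far fork x',np.percentile(F[:,0],[1,99]),np.percentile(F[:,0],[1,99]).mean(),'y',np.percentile(F[:,1],[1,50,99]),'z',np.percentile(F[:,2],95))
go(sys.argv[1],float(sys.argv[2]))
E
python3 rel.py w5 163.8
```

```text
tab x [-15.19271189  12.15042513] mean -1.5211433810451194 y [43.16754017 50.57910798 57.65389778] z 163.812924437272
shank y 15 x -1.51 n 101 z 164.1
shank y 20 x -1.52 n 266 z 164.2
shank y 25 x -1.41 n 277 z 164.2
shank y 30 x -1.5 n 291 z 164.3
shank y 35 x -1.49 n 303 z 164.1
far fork x [-22.99013799  21.72303696] -0.6335505170765554 y [25.00274566 27.35857207 31.22668388] z 119.48419867026854
```

Run:
```python
from h import *
m,p,d=load('s_w5')
cv2.imwrite('pics/sw5z.png',cv2.resize(p[130:270,190:330],None,fx=5,fy=4,interpolation=cv2.INTER_CUBIC))
```

```text
(no output)
```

View pics/sw5z.png

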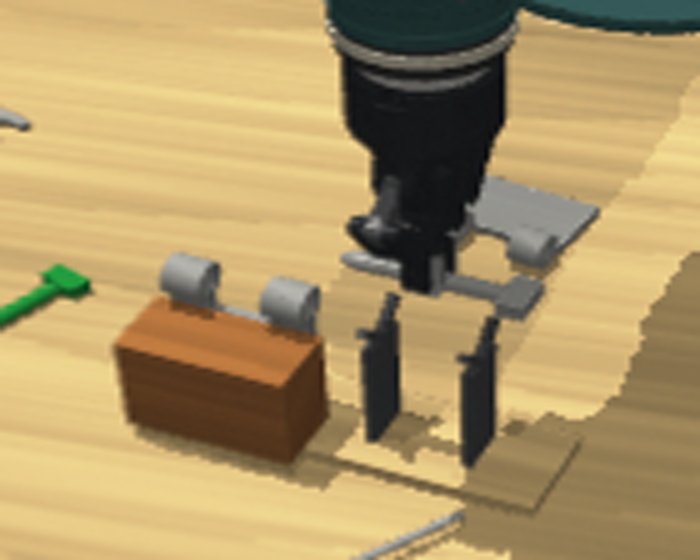

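Emit:
move_arm --gripper '[0, 0, 0, 0, 0, 0, 0, 0]' --pt "0 1 5" --pt "0 0 12" --pt "0 0 15" --pt "0 0 8" --pt "0 0 4" --pt "0 0 2" --pt "0 0 1" --pt "0 0 0" --yaw '[0, 0, 0, 0, 0, 0, 0, 0]'

```text
t: 9.83
eef_pos: [0.6398, 0.0096, 0.1089]
tcp_rot: [0.0, 0.758, 0.653, 0.0]
wrist_force: [0.4, -0.0, -0.2]
grip_width: 0.0093
```

Emit:
move_arm --gripper '[0, 0]' --pt "0 0 1" --pt "0 0 0" --yaw '[0, 0]'

```text
t: 10.0
eef_pos: [0.6397, 0.0097, 0.1078]
tcp_rot: [0.0, 0.757, 0.653, 0.0]
wrist_force: [-0.5, -0.3, -0.9]
grip_width: 0.0092
```

```bash
python3 pinpos.py w6; python3 rel.py w6 116
python3 - <<'E'
from h import *
m,p,d=load('s_w6')
cv2.imwrite('pics/sw6z.png',cv2.resize(p[130:270,190:330],None,fx=5,fy=4,interpolation=cv2.INTER_CUBIC))
E
```

```text
[0.63972202 0.00969151 0.10777601] [2.18055538e-04 7.57455525e-01 6.52886699e-01 1.98437377e-04] ang 81.5192079569115 0.009156607669328281 [-0.46796114 -0.33385459 -0.85147466]
tab ((647.0068969726562, 56.66425704956055), (18.84183120727539, 28.204439163208008), 81.06782531738281) 118.31490355961714
tab x [-13.2058106   14.61957938] mean 0.7068843898138795 y [43.1764064  51.94485421 57.88476666] z 117.6237204106223
shank y 15 x 0.78 n 112 z 118.3
shank y 20 x 0.8 n 287 z 118.6
shank y 25 x 0.78 n 296 z 118.7
shank y 30 x 0.77 n 309 z 118.5
shank y 35 x 0.74 n 317 z 118.5
far fork x [-22.94853898  21.89161825] -0.5284603664766596 y [21.49448355 28.582044   32.88027197] z 119.3977376470086
```

View pics/sw6z.png

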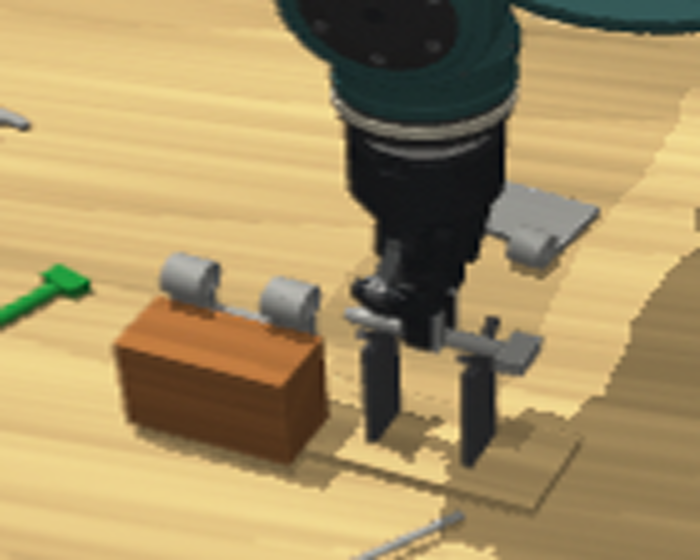

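View pics/w6z.png

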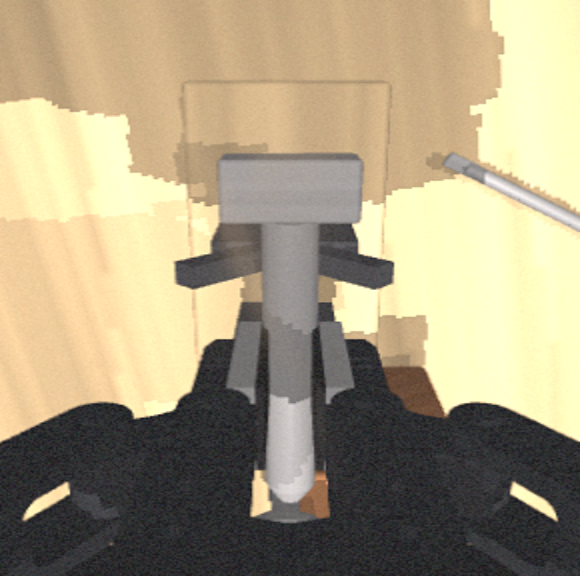

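Emit:
move_arm --gripper '[0, 0, 0, 0, 0, 0]' --pt "0 -1 0" --pt "0 0 0" --pt "0 0 1" --pt "0 0 1" --pt "0 0 0" --pt "0 0 0" --yaw '[0, 0, 0, 0, 0, 0]'

```text
t: 10.6
eef_pos: [0.6385, 0.0098, 0.1053]
tcp_rot: [-0.0, 0.757, 0.653, -0.0]
wrist_force: [0.1, -0.1, -2.3]
grip_width: 0.0091
```

```bash
python3 pinpos.py w7; python3 rel.py w7 116
```

```text
[0.63846678 0.00981939 0.10529767] [-8.19406089e-05  7.57472840e-01  6.52866664e-01 -9.42413481e-05] ang 81.51617353218295 0.009138787949450366 [ 0.10348123 -0.1361138  -2.28954921]
tab ((645.8560180664062, 56.875770568847656), (18.7460994720459, 28.01889419555664), 81.61190032958984) 115.89523589645154
tab x [-14.21589517  13.05367149] mean -0.5811118410387328 y [43.1043068  50.58362781 57.74006786] z 115.95100704951551
shank y 15 x -0.62 n 92 z 116.2
shank y 20 x -0.48 n 269 z 116.4
shank y 25 x -0.66 n 282 z 116.4
shank y 30 x -0.27 n 286 z 116.4
shank y 35 x -0.47 n 300 z 116.4
far fork x [-22.94123054  21.82746071] -0.5568849135797684 y [24.95877764 28.69800821 31.33315741] z 119.28472593346973
```

Emit:
move_arm --gripper '[0, 0, 0.15, 0.2, 0.3, 0.4, 0.4, 0.4]' --pt "0 0 0.5" --pt "0 0 0" --pt "0 0 0" --pt "0 0 0" --pt "0 0 0" --pt "0 0 0" --pt "0 0 0" --pt "0 0 0" --yaw '[0, 0, 0, 0, 0, 0, 0, 0]' --grip_force 30

```text
t: 11.37
eef_pos: [0.6385, 0.0099, 0.1049]
tcp_rot: [0.0, 0.757, 0.653, 0.0]
wrist_force: [-0.7, 0.0, 0.3]
grip_width: 0.0343
```

```bash
python3 pinpos.py w8; python3 rel.py w8 116
```

```text
[0.63853372 0.00986792 0.10494539] [6.72100512e-06 7.57437325e-01 6.52907879e-01 9.57329100e-06] ang 81.52240795428136 0.03429255112521432 [-0.65557721  0.02389723  0.27885809]
tab ((645.799560546875, 56.87474822998047), (18.72284507751465, 28.12747573852539), 81.42997741699219) 115.46024913953362
tab x [-14.19145169  13.03963105] mean -0.5759103212856376 y [43.21896713 50.66656296 57.72735677] z 115.5387033962996
shank y 15 x -0.38 n 88 z 115.7
shank y 20 x -0.41 n 252 z 116.0
shank y 25 x -0.42 n 271 z 116.0
shank y 30 x -0.43 n 272 z 116.0
shank y 35 x -0.42 n 288 z 116.1
far fork x [-22.76292524  21.88632371] -0.43830076387358297 y [25.03329493 28.75475997 31.35877602] z 119.37934665485865
```

Emit:
move_arm --gripper '[0.4, 0.4, 0.4, 0.4, 0.4, 0.6, 0.8, 1, 1, 1, 1, 1]' --pt "0 0 -10" --pt "0 0 -25" --pt "0 0 -35" --pt "0 0 -30" --pt "18 -29 -5" --pt "19 -29 0" --pt "19 -29 0" --pt "19 -29 0" --pt "19 -29 0" --pt "19 -29 0" --pt "18 -29 0" --pt "18 -29 0" --yaw '[0, 0, 0, 0, 0, 0, 0, 0, 0, 0, 0, 0]'

```text
t: 12.47
eef_pos: [0.4297, 0.1922, 0.2108]
tcp_rot: [0.0, 0.758, 0.653, 0.0]
wrist_force: [0.2, 0.5, -0.2]
grip_width: 0.0854
```

Emit:
move_arm --gripper '[1, 1]' --pt "0 0 0" --pt "0 0 0" --yaw '[0, 0]'

```text
t: 12.63
eef_pos: [0.4302, 0.1923, 0.211]
tcp_rot: [0.0, 0.757, 0.654, 0.001]
wrist_force: [0.8, -0.0, 1.0]
grip_width: 0.0853
```

Run:
```python
from h import *
s=manip.read_state(); print(s['eef_pos'],s['tcp_rot'],s['grip_width'])
m,p,d=snap('wrist','w9'); m,p,d=snap('scene','s9')
cv2.imwrite('pics/s9z.png',cv2.resize(p[130:270,190:330],None,fx=5,fy=4,interpolation=cv2.INTER_CUBIC))
```

```text
[0.43018733 0.19231874 0.21101623] [3.07136205e-04 7.56650716e-01 6.53818975e-01 5.89751717e-04] 0.08527345150844715
```

View pics/w9.png

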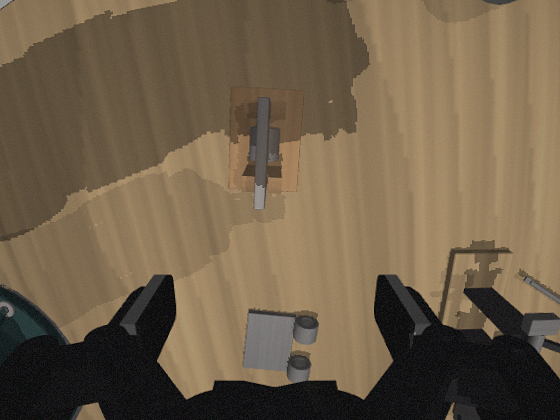

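View pics/s9z.png

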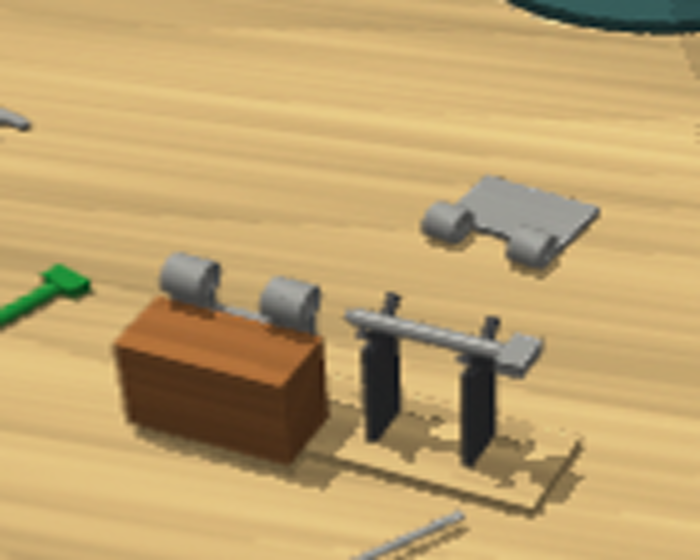

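```bash
cat > leaf.py <<'E'
from h import *
import sys
def go(tag,roi,zt):
    m,p,d=load(tag); C=cloud(m,d)*1000; u0,u1,v0,v1=roi
    Q=C[v0:v1,u0:u1].reshape(-1,3); Q=Q[np.abs(Q[:,2]-zt)<3.5]
    r=cv2.minAreaRect(Q[:,:2].astype(np.float32)); print(len(Q),r,'z',np.percentile(Q[:,2],[5,50,95]))
    q=Q[:,:2]-Q[:,:2].mean(0); w,V=np.linalg.eigh(q.T@q); a=V[:,1]*np.sign(V[1,1]); print('ang',np.degrees(np.arctan2(a[1],a[0])))
    b=np.array([a[1],-a[0]]); s=q@a; t=q@b; c=Q[:,:2].mean(0)+a*(np.percentile(s,[.5,99.5]).mean())+b*np.percentile(t,[2,98]).mean(); print('centre',c,'len',np.ptp(np.percentile(s,[.5,99.5])),'wid',np.ptp(np.percentile(t,[2,98])))
    return c
if __name__=='__main__':
    from m2 import axes
    c=go('w9',(225,305,85,215),108)
    s=manip.read_state(); print(axes(s)[:2,:2].T@(c-s['eef_pos'][:2]*1000),np.degrees(np.arctan2(axes(s)[1,0],axes(s)[0,0])))
    m,p,d=load('w9')
    # ends by rays
    P=onplane(m,[(264,97),(260.5,184)],.108)*1000; print(P)
    m,p,d=load('top0'); C=cloud(m,d)*1000; Q=C[245:280,175:225].reshape(-1,3);Q=Q[np.abs(Q[:,2]-108)<6]; print('top',len(Q),Q.mean(0) if len(Q) else 0)
    m,p,d=load('s9'); C=cloud(m,d)*1000; Q=C[165:200,345:395].reshape(-1,3);Q=Q[np.abs(Q[:,2]-105)<6]; print('scene',len(Q),Q.mean(0), Q.max(0))
E
python3 leaf.py
```

```text
1280 ((426.9104919433594, 235.091796875), (79.91120910644531, 8.0733642578125), 78.608154296875) z [106.31674632 107.4994937  108.65820848]
ang 78.70765198679013
centre [426.97101018 235.18882554] len 79.15632039254632 wid 7.690431602598066
[ 42.71015464 -11.08863818] 81.52968423118911
[[435.45354095 273.96670194 108.        ]
 [423.68645588 214.88052079 108.        ]]
top 77 [427.08370894 233.66961971 107.37970304]
scene 117 [427.40277824 232.14372996 105.52016567] [439.85690635 271.3335292  110.78316565]
```

Emit:
move_arm --gripper '[0.6, 0.6, 0.6, 0.6, 0.6, 0.6, 0.6, 0.6, 0.6]' --pt "0 0 0" --pt "20 -6 0" --pt "21 -6 20" --pt "0 0 30" --pt "0 0 35" --pt "0 0 30" --pt "0 0 18" --pt "0 0 8" --pt "0 0 0" --yaw '[0.05, 0, 0, 0, 0, 0, 0, 0, 0]'

```text
t: 13.48
eef_pos: [0.4274, 0.2332, 0.0677]
tcp_rot: [-0.0, 0.774, 0.633, -0.001]
wrist_force: [-0.3, -0.7, 0.5]
grip_width: 0.0512
```

Run:
```python
from h import *
from m2 import axes
s=manip.read_state(); print(s['eef_pos'],s['tcp_rot'],s['grip_width'],s['wrist_force'])
m,p,d=snap('wrist','w10'); 
from leaf import go
c=go('w10',(200,350,120,420),107.5); R=axes(s); print(R[:2,:2].T@(c-s['eef_pos'][:2]*1000),np.degrees(np.arctan2(R[1,0],R[0,0])))
```

```text
[0.4273634  0.23316876 0.06767861] [-4.12278186e-04  7.73932283e-01  6.33267065e-01 -1.21483537e-03] 0.05122697435875126 [-0.2651108  -0.66995665  0.50434249]
4382 ((431.6243896484375, 237.22921752929688), (59.797760009765625, 55.255706787109375), 43.17737579345703) z [105.95961208 107.53269687 108.48491253]
ang 78.74793649083004
centre [429.66595883 242.42452649] len 64.71565863274341 wid 51.47871936986388
[9.52839336 0.42486029] 78.58331003923426
```

View pics/w10.png

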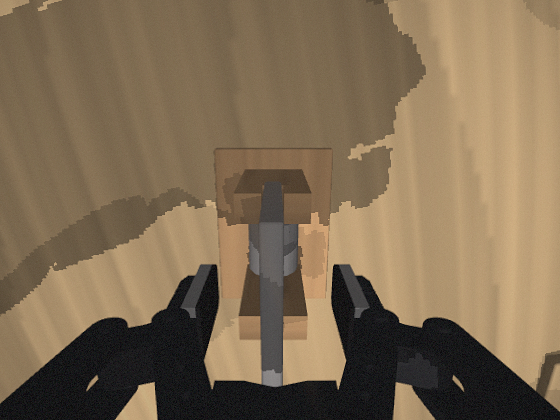

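Run:
```python
from h import *
from m2 import axes
s=manip.read_state(); R=axes(s); print(s['eef_pos'])
from leaf import go
for r in [(250,296,180,385),(250,296,215,260),(250,296,320,380)]:
    c=go('w10',r,107.5); print(R[:2,:2].T@(c-s['eef_pos'][:2]*1000))
```

```text
[0.427955   0.23351047 0.06899986]
3902 ((428.4755859375, 242.41845703125), (65.90154266357422, 8.061088562011719), 78.5191879272461) z [106.48876381 107.55063933 108.46193546]
ang 78.52110022129933
centre [428.61406666 242.86305287] len 64.29583670579231 wid 7.690407023466865
[ 9.29822382 -1.20343134]
1025 ((433.68841552734375, 268.0340881347656), (13.594873428344727, 7.8735432624816895), 79.05233764648438) z [105.76194783 107.47494612 108.44931682]
ang 78.8353420785291
centre [433.76616499 268.04630838] len 13.15368358065287 wid 7.6283457398105945
[35.0029977  -1.13307727]
1345 ((425.1590576171875, 226.362548828125), (28.104909896850586, 7.9244465827941895), 78.9715576171875) z [106.63217722 107.55652154 108.44819783]
ang 78.92555344604583
centre [425.23890848 226.34358586] len 26.58091173605687 wid 7.73150287969607
[-7.56246076 -1.24520452]
```

Emit:
move_arm --gripper '[0.6, 0.6, 0, 0, 0, 0, 0, 0, 0, 0, 0]' --pt "1.5 -1.5 0" --pt "0 0 0" --pt "0 0 0" --pt "0 0 0" --pt "0 0 0" --pt "0 0 0" --pt "0 0 0" --pt "0 0 0" --pt "0 0 0" --pt "0 0 0" --pt "0 0 0" --yaw '[0, 0, 0, 0, 0, 0, 0, 0, 0, 0, 0]' --grip_force 70

```text
t: 14.45
eef_pos: [0.4266, 0.2358, 0.0694]
tcp_rot: [0.0, 0.774, 0.634, 0.0]
wrist_force: [0.0, -2.0, 6.8]
grip_width: 0.007
```

Run:
```python
from h import *
from m2 import axes
s=manip.read_state(); R=axes(s); print(s['eef_pos'],s['wrist_force'],s['moment'],s['grip_width'],s['tcp_rot'])
```

```text
[0.42661801 0.23577928 0.06940996] [ 0.02691532 -2.02603453  6.80465051] [-0.27010321 -0.03577309  0.02220055] 0.007005260044339694 [3.34706926e-04 7.73561899e-01 6.33720504e-01 4.46642518e-04]
```

Emit:
move_arm --gripper '[0, 0, 0, 0, 0, 0, 0, 0]' --pt "0 0 -4" --pt "0 0 -10" --pt "0 0 -25" --pt "0 0 -35" --pt "0 0 -40" --pt "0 0 -30" --pt "0 0 -16" --pt "0 0 0" --yaw '[0, 0, 0, 0, 0, 0, 0, 0]'

```text
t: 15.12
eef_pos: [0.4272, 0.2362, 0.2322]
tcp_rot: [0.001, 0.773, 0.634, 0.002]
wrist_force: [-0.1, 0.4, -1.7]
grip_width: 0.0068
```

Run:
```python
from h import *
from m2 import axes
s=manip.read_state(); R=axes(s); print(s['eef_pos'],s['wrist_force'],s['moment'],s['grip_width'],s['tcp_rot'])
m,p,d=snap('wrist','w11'); m,p,d=snap('scene','s11')
cv2.imwrite('pics/s11z.png',cv2.resize(p[60:230,300:440],None,fx=4,fy=3.5,interpolation=cv2.INTER_CUBIC))
```

```text
[0.42716826 0.23619988 0.23223173] [-0.08746432  0.43458554 -1.73066389] [-0.02023208 -0.00256694 -0.03732109] 0.006827440899743771 [7.36262337e-04 7.73493728e-01 6.33799608e-01 2.22887102e-03]
```

View pics/w11.png

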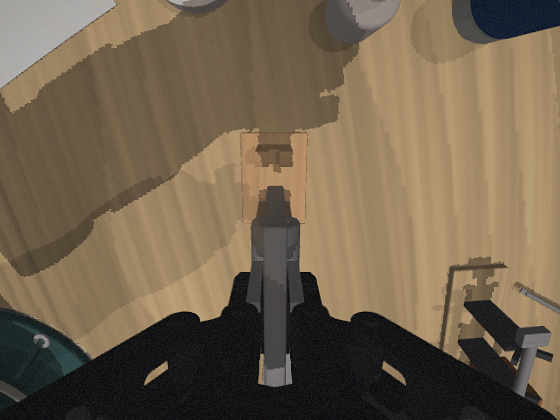

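View pics/s11z.png

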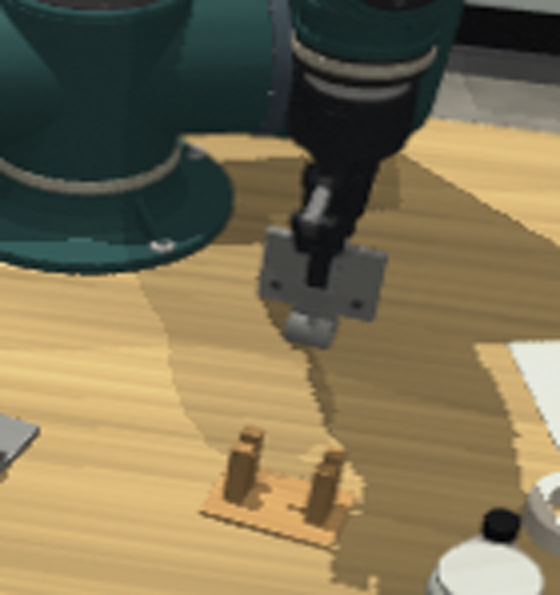

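```bash
cat > inhand.py <<'E'
from h import *
from m2 import axes
import sys
def go(tag,s):
    m,p,d=load(tag); C=cloud(m,d)*1000; R=axes(s)
    X=(C-s['eef_pos']*1000)@R   # tool coords
    h=cv2.cvtColor(p,cv2.COLOR_BGR2HSV)
    Q=X[150:400,240:310]; g=(np.abs(Q[...,2]+38.5)<3)&(np.abs(Q[...,1])<12)&(h[150:400,240:310,2]>45)
    Q=Q[g]; print('n',len(Q))
    for x in range(-35,45,5):
        q=Q[np.abs(Q[:,0]-x)<2.5]
        if len(q)>8: print(x,len(q),'y',np.percentile(q[:,1],[3,97]).round(2),np.percentile(q[:,1],[3,97]).mean().round(2),'z',np.median(q[:,2]).round(2))
    print('x ext',np.percentile(Q[:,0],[0.3,99.7]))
if __name__=='__main__':
    go('w11',manip.read_state())
E
python3 inhand.py
```

```text
n 1620
-25 33 y [-2.76  5.28] 1.26 z -41.1
-20 89 y [-2.74  5.24] 1.25 z -41.25
-15 82 y [-2.67  5.18] 1.26 z -41.26
-10 98 y [-3.36  6.57] 1.6 z -41.15
-5 80 y [-2.54  5.09] 1.28 z -41.27
0 80 y [-2.5   5.02] 1.26 z -41.27
5 88 y [-2.44  5.  ] 1.28 z -41.24
10 404 y [-8.27 10.91] 1.32 z -39.9
15 91 y [-2.66  5.24] 1.29 z -41.23
20 100 y [-2.62  5.2 ] 1.29 z -41.19
25 95 y [-2.56  5.15] 1.29 z -41.16
30 101 y [-2.5   5.11] 1.3 z -41.26
35 93 y [-2.43  5.04] 1.3 z -41.21
40 186 y [-2.38  4.83] 1.23 z -39.85
x ext [-24.63004372  40.29147745]
```

Run:
```python
from h import *
from inhand import go
from m2 import axes
s=manip.read_state(); print(s['t'],s['eef_pos'],s['wrist_force'],s['tcp_rot'])
m,p,d=snap('wrist','w12'); T=np.array(m['T']); print(axes(s).T@(T[:3,3]-s['eef_pos']))
m2,_,_=load('w11'); 
go('w12',s)
s=manip.read_state(); print(s['t'],s['eef_pos'],s['wrist_force'],s['tcp_rot'])
```

```text
15.2167 [0.4259962  0.23572758 0.22859346] [-0.11644695 -0.47475911 -2.9285265 ] [-4.36851429e-05  7.73532599e-01  6.33756510e-01 -3.77462115e-05]
[ 0.07693528  0.00051502 -0.14223433]
n 3853
-25 117 y [-3.67  4.32] 0.33 z -38.0
-20 229 y [-3.63  4.29] 0.33 z -38.07
-15 230 y [-3.56  4.25] 0.35 z -38.07
-10 250 y [-3.53  4.19] 0.33 z -38.04
-5 255 y [-3.43  4.14] 0.35 z -38.1
0 260 y [-3.37  4.08] 0.35 z -38.09
5 279 y [-3.33  4.09] 0.38 z -38.0
10 418 y [-7.99  8.6 ] 0.3 z -37.72
15 308 y [-3.23  4.31] 0.54 z -38.11
20 307 y [-3.43  4.23] 0.4 z -38.04
25 330 y [-3.42  4.2 ] 0.39 z -38.05
30 332 y [-3.37  4.13] 0.38 z -38.15
35 345 y [-3.3   4.09] 0.4 z -38.08
40 193 y [-3.28  3.87] 0.29 z -37.76
x ext [-25.0083756   39.56669677]
15.2667 [0.42562164 0.23557143 0.22784429] [-0.65058245 -0.30874495 -2.4735695 ] [-2.89242302e-04  7.73537966e-01  6.33749461e-01 -7.43500022e-04]
```

Emit:
move_arm --gripper '[0, 0, 0, 0, 0, 0, 0, 0, 0, 0, 0, 0]' --pt "0 0 -4" --pt "-20 12 -4" --pt "-30 19 0" --pt "-32 20 0" --pt "-32 20 0" --pt "-32 20 0" --pt "-32 20 0" --pt "-32 20 0" --pt "-32 20 0" --pt "-32 20 0" --pt "-32 20 0" --pt "-32 20 0" --yaw '[-0.048, 0, 0, 0, 0, 0, 0, 0, 0, 0, 0, 0]'

```text
t: 16.27
eef_pos: [0.584, -0.1317, 0.235]
tcp_rot: [-0.001, 0.758, 0.652, -0.001]
wrist_force: [1.4, 0.3, -2.8]
grip_width: 0.0073
```

Emit:
move_arm --gripper '[0, 0, 0, 0, 0, 0]' --pt "-30 18 0" --pt "-20 12 0" --pt "-8 4 0" --pt "0 0 0" --pt "0 0 0" --pt "0 0 0" --yaw '[0, 0, 0, 0, 0, 0]'

```text
t: 16.77
eef_pos: [0.6087, -0.1911, 0.2364]
tcp_rot: [-0.001, 0.758, 0.652, -0.0]
wrist_force: [-0.6, 0.8, -2.9]
grip_width: 0.0072
```

Run:
```python
from h import *
from inhand import go
s=manip.read_state(); print(s['t'],s['eef_pos'],s['wrist_force'],s['tcp_rot'],np.degrees(2*np.arctan2(s['tcp_rot'][2],s['tcp_rot'][1])))
m,p,d=snap('wrist','w13'); go('w13',s)
```

```text
16.7667 [ 0.60869199 -0.19113951  0.23642314] [-0.61969036  0.83024461 -2.91697225] [-6.70668331e-04  7.57847957e-01  6.52430836e-01 -1.67948832e-04] 81.45028002010058
n 3847
-25 123 y [-3.68  4.34] 0.33 z -37.96
-20 225 y [-3.62  4.3 ] 0.34 z -38.05
-15 222 y [-3.55  4.24] 0.35 z -38.1
-10 266 y [-3.49  4.24] 0.37 z -38.02
-5 240 y [-3.36  4.14] 0.39 z -38.15
0 261 y [-3.37  4.08] 0.35 z -38.16
5 282 y [-3.33  4.09] 0.38 z -38.07
10 421 y [-8.13  8.7 ] 0.29 z -37.71
15 300 y [-3.21  4.32] 0.56 z -38.1
20 313 y [-3.17  4.27] 0.55 z -38.05
25 327 y [-3.42  4.2 ] 0.39 z -38.1
30 331 y [-3.38  4.14] 0.38 z -38.07
35 345 y [-3.3  4.1] 0.4 z -38.12
40 191 y [-3.24  3.86] 0.31 z -37.84
x ext [-25.24584032  39.49239318]
```

View pics/w13.png

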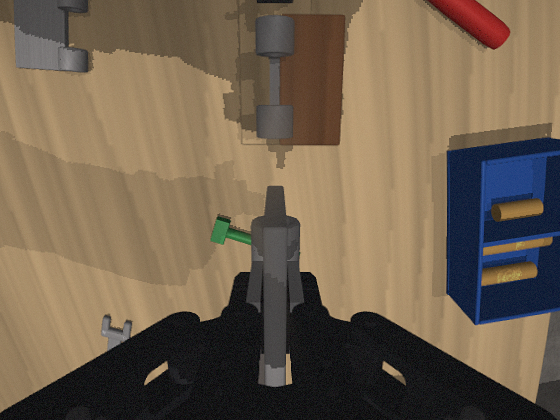

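```bash
cat > kn.py <<'E'
from h import *
from scipy.optimize import least_squares
def go(tag,boxes,ang=81.4,O=(623.0,-98.1)):
    m,p,d=load(tag); C=cloud(m,d)*1000; a=np.radians(ang); ex=np.array([np.sin(a),-np.cos(a)]); ey=np.array([np.cos(a),np.sin(a)])
    J=np.dstack([(C[...,:2]-O)@ex,(C[...,:2]-O)@ey,C[...,2]]); out=[]
    for (u0,u1,v0,v1) in boxes:
        Q=J[v0:v1,u0:u1].reshape(-1,3); Q=Q[(Q[:,2]>112)&(Q[:,2]<128)&(np.abs(Q[:,0])<16)]
        c=least_squares(lambda c:np.hypot(Q[:,0]-c[0],Q[:,2]-c[1])-14,[0,110],loss='soft_l1').x
        top=Q[Q[:,2]>119]
        print(len(Q),'x,z centre',c.round(2),'x ext',np.percentile(Q[:,0],[1,99]).round(1),'y ext',np.percentile(top[:,1],[0.5,2,98,99.5]).round(1),'ztop',np.percentile(Q[:,2],97).round(1)); out.append((c[0],top))
    # yaw from separate
    return out
if __name__=='__main__':
    go('w13',[(245,305,2,62),(245,305,95,142)])
E
python3 kn.py
```

```text
1444 x,z centre [ -0.27 109.27] x ext [-13.1  12.9] y ext [17.3 17.6 40.7 41.1] ztop 124.3
1212 x,z centre [ -0.54 109.31] x ext [-13.9  12.8] y ext [-41.1 -40.8 -17.8 -17.8] ztop 124.0
```

Emit:
move_arm --gripper '[0, 0, 0, 0, 0, 0, 0, 0, 0]' --pt "12 0 0" --pt "22 -0.5 0" --pt "25 0 0" --pt "22 0 5" --pt "10 0 15" --pt "3 0 12" --pt "0 0 4" --pt "0 0 0" --pt "0 0 0" --yaw '[0, 0, 0, 0, 0, 0, 0, 0, 0]'

```text
t: 17.57
eef_pos: [0.6227, -0.0991, 0.2015]
tcp_rot: [0.0, 0.758, 0.652, 0.0]
wrist_force: [1.3, 0.2, -2.7]
grip_width: 0.0072
```

Run:
```python
from h import *
from inhand import go
s=manip.read_state(); print(s['t'],s['eef_pos'],s['wrist_force'],s['tcp_rot'],np.degrees(2*np.arctan2(s['tcp_rot'][2],s['tcp_rot'][1])))
m,p,d=snap('wrist','w14'); go('w14',s)
m,p,d=snap('scene','s14'); cv2.imwrite('pics/s14z.png',cv2.resize(p[130:270,190:330],None,fx=5,fy=4,interpolation=cv2.INTER_CUBIC))
s=manip.read_state(); print(s['eef_pos'])
```

```text
17.5667 [ 0.62270255 -0.0990739   0.20153844] [ 1.28434486  0.23316959 -2.72670208] [1.74591206e-04 7.57994343e-01 6.52261095e-01 9.27728613e-05] 81.42459490900237
n 3862
-25 123 y [-3.69  4.33] 0.32 z -37.97
-20 236 y [-3.64  4.28] 0.32 z -37.97
-15 227 y [-3.58  4.22] 0.32 z -38.07
-10 252 y [-3.55  4.22] 0.33 z -37.98
-5 258 y [-3.44  4.14] 0.35 z -38.01
0 252 y [-3.38  4.09] 0.35 z -38.06
5 283 y [-3.34  4.41] 0.54 z -38.03
10 425 y [-7.85  8.56] 0.36 z -37.68
15 301 y [-3.23  4.28] 0.53 z -38.08
20 312 y [-3.48  4.23] 0.37 z -38.1
25 319 y [-3.43  4.15] 0.36 z -38.04
30 336 y [-3.38  4.11] 0.37 z -38.18
35 346 y [-3.32  4.09] 0.39 z -38.14
40 192 y [-3.28  4.06] 0.39 z -37.83
x ext [-25.2108526   39.46377946]
[ 0.62298009 -0.09963002  0.20180613]
```

View pics/w14.png

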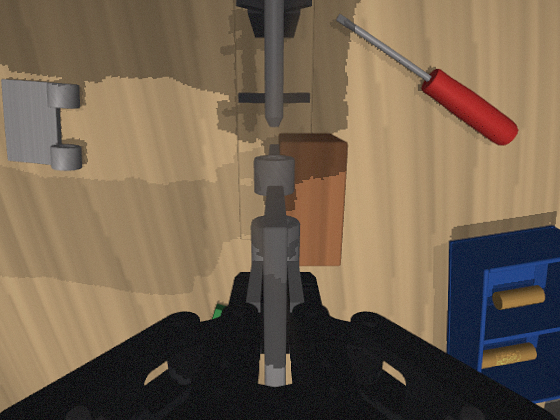

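View pics/s14z.png

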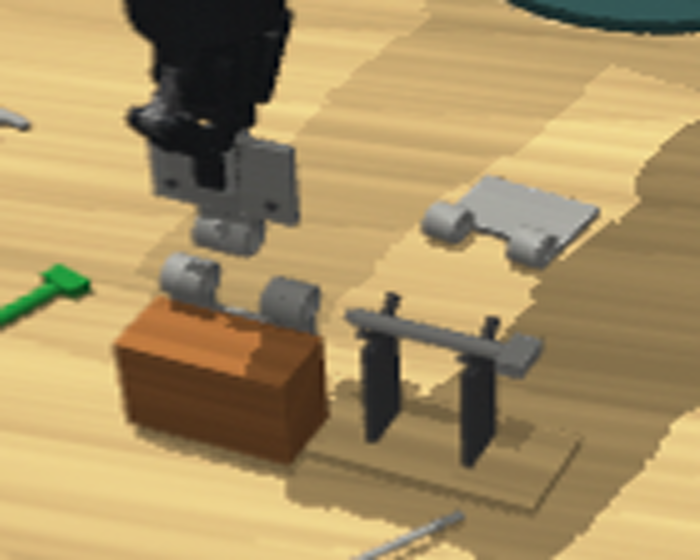

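Emit:
move_arm --gripper '[0, 0, 0, 0, 0]' --pt "1.3 -0.6 0" --pt "0 0 0" --pt "0 0 0" --pt "0 0 0" --pt "0 0 0" --yaw '[0, 0, 0, 0, 0]'

```text
t: 18.08
eef_pos: [0.6224, -0.0981, 0.201]
tcp_rot: [0.0, 0.758, 0.652, 0.0]
wrist_force: [-0.5, 0.0, -2.7]
grip_width: 0.0076
```

```bash
cat > chk.py <<'E'
from h import *
from m2 import axes
import sys
tag=sys.argv[1]
s=manip.read_state(); print(s['t'],s['eef_pos'],s['wrist_force'],np.degrees(2*np.arctan2(s['tcp_rot'][2],s['tcp_rot'][1])))
m,p,d=snap('wrist',tag); s2=manip.read_state(); print(s2['eef_pos'])
C=cloud(m,d)*1000; a=np.radians(81.4); ex=np.array([np.sin(a),-np.cos(a)]); ey=np.array([np.cos(a),np.sin(a)]); O=np.array([622.6,-98.04])
J=np.dstack([(C[...,:2]-O)@ex,(C[...,:2]-O)@ey,C[...,2]])
zt=s2['eef_pos'][2]*1000+38.1
Q=J[150:400,245:305].reshape(-1,3); Q=Q[(np.abs(Q[:,2]-zt)<2)&(np.abs(Q[:,0])<8)]
print('plate top z',np.median(Q[:,2]),'-> hole z',np.median(Q[:,2])-80,'far end y',np.percentile(Q[:,1],99.7),'(want 39.7)')
for y in (-15,0,20,30,35):
    q=Q[np.abs(Q[:,1]-y)<3]; print(y,'plate x',np.percentile(q[:,0],[3,97]).mean().round(2),len(q))
# far fixed knuckle
B=J[140:235,240:310].reshape(-1,3); B=B[(B[:,2]>113)&(B[:,2]<127)&(B[:,1]>15)&(B[:,1]<45)&(np.abs(B[:,0])<16)]
if len(B)>50:
    from scipy.optimize import least_squares
    c=least_squares(lambda c:np.hypot(B[:,0]-c[0],B[:,2]-c[1])-14,[0,110],loss='soft_l1').x; print('fixed knuckle',len(B),c,np.percentile(B[:,1],[1,99]),np.percentile(B[:,0],[1,99]))
E
python3 chk.py w15
```

```text
18.0833 [ 0.62239527 -0.09812936  0.20100739] [-0.49802747  0.04074068 -2.72995255] 81.3983734590309
[ 0.62240465 -0.09812667  0.20097788]
plate top z 238.99859954290073 -> hole z 158.99859954290073 far end y 39.32609541306086 (want 39.7)
-15 plate x 0.16 284
0 plate x 0.1 415
20 plate x 0.21 386
30 plate x 0.22 398
35 plate x 0.21 415
fixed knuckle 1229 [ -0.15502615 109.2493621 ] [18.43315653 41.63082619] [-13.42506246  12.53584242]
```

Emit:
move_arm --gripper '[0, 0, 0, 0, 0, 0, 0, 0]' --pt "0.3 -0.2 5" --pt "0 0 8" --pt "0 0 6" --pt "0 0 4" --pt "0 0 4" --pt "0 0 3" --pt "0 0 0" --pt "0 0 0" --yaw '[0, 0, 0, 0, 0, 0, 0, 0]'

```text
t: 18.8
eef_pos: [0.6222, -0.0977, 0.1709]
tcp_rot: [-0.0, 0.758, 0.652, -0.0]
wrist_force: [0.6, 0.2, -3.2]
grip_width: 0.0069
```

```bash
python3 chk.py w16
```

```text
18.8 [ 0.62221364 -0.09770885  0.17089346] [ 0.62155904  0.1991328  -3.15287122] 81.40286944894252
[ 0.62230126 -0.097699    0.17110356]
plate top z 208.9040999340736 -> hole z 128.9040999340736 far end y 39.732835311657595 (want 39.7)
-15 plate x -0.08 283
0 plate x -0.21 402
20 plate x -0.05 374
30 plate x -0.03 402
35 plate x -0.03 423
fixed knuckle 1376 [-9.63004606e-02  1.09192306e+02] [18.32684262 41.61363601] [-13.36289259  12.58414658]
```

No contact so far and everything is aligned. I'll lower the remaining 19 mm.

Emit:
move_arm --gripper '[0, 0, 0, 0, 0, 0, 0, 0, 0]' --pt "0 0 3" --pt "0 0 4" --pt "0 0 4" --pt "0 0 3" --pt "0 0 2" --pt "0 0 2" --pt "0 0 0.8" --pt "0 0 0" --pt "0 0 0" --yaw '[0, 0, 0, 0, 0, 0, 0, 0, 0]'

```text
t: 19.6
eef_pos: [0.6223, -0.0977, 0.1522]
tcp_rot: [0.0, 0.758, 0.652, 0.0]
wrist_force: [0.3, -0.3, -2.4]
grip_width: 0.0071
```

```bash
python3 chk.py w17
python3 - <<'E'
from h import *
m,p,d=snap('scene','s17'); cv2.imwrite('pics/s17z.png',cv2.resize(p[130:270,190:330],None,fx=5,fy=4,interpolation=cv2.INTER_CUBIC))
E
```

```text
19.6 [ 0.6222688  -0.09771275  0.15219937] [ 0.27788247 -0.25209069 -2.44946406] 81.40563611794403
[ 0.62229081 -0.09772326  0.15228982]
plate top z 190.21505014940792 -> hole z 110.21505014940792 far end y 39.697905661389825 (want 39.7)
-15 plate x -0.04 279
0 plate x -0.01 417
20 plate x 0.01 372
30 plate x 0.01 390
35 plate x 0.02 415
fixed knuckle 1507 [-1.06794516e-01  1.09166637e+02] [18.25452209 41.59049847] [-13.31541064  12.65586847]
```

View pics/s17z.png

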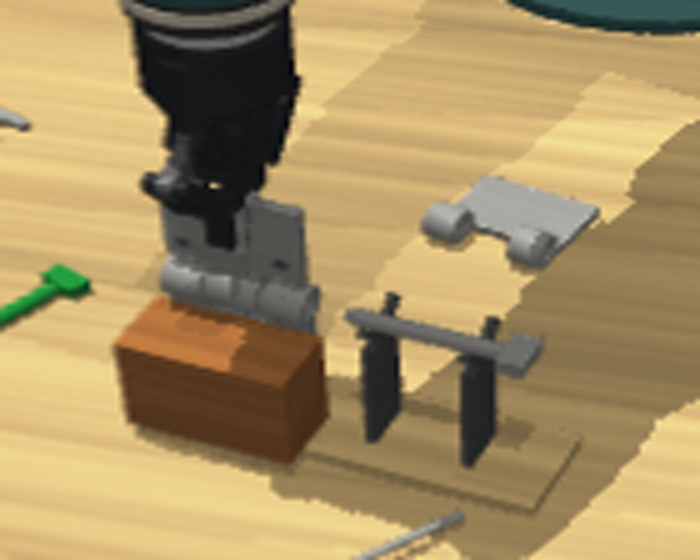

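View pics/w17.png

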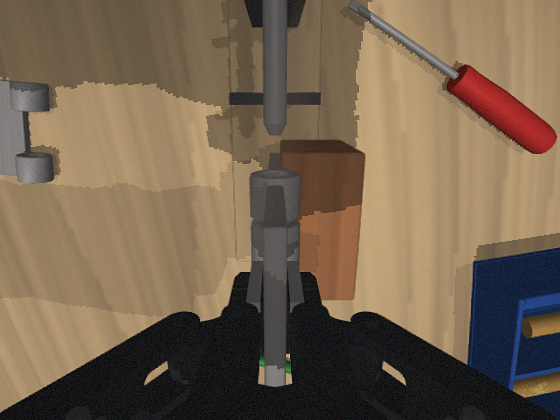

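Emit:
move_arm --gripper '[0, 0, 0, 0, 0, 0]' --pt "0 0 0.6" --pt "0 0 0" --pt "0 0 0" --pt "0 0 0" --pt "0 0 0" --pt "0 0 0" --yaw '[0, 0, 0, 0, 0, 0]'

```text
t: 20.2
eef_pos: [0.6222, -0.0977, 0.1515]
tcp_rot: [0.0, 0.758, 0.652, -0.0]
wrist_force: [0.3, 0.4, -3.0]
grip_width: 0.0069
```

```bash
python3 chk.py w18
python3 - <<'E'
from h import *
m,p,d=snap('top','t18'); cv2.imwrite('pics/t18z.png',cv2.resize(p[150:290,190:330],None,fx=4,fy=4,interpolation=cv2.INTER_CUBIC))
m,p,d=load('w18'); C=cloud(m,d)*1000
a=np.radians(81.4); ex=np.array([np.sin(a),-np.cos(a)]); ey=np.array([np.cos(a),np.sin(a)])
J=np.dstack([(C[...,:2]-[622.6,-98.04])@ex,(C[...,:2]-[622.6,-98.04])@ey,C[...,2]])
Q=J[100:290,240:310].reshape(-1,3)
# fixed vs leaf knuckle y extents on tops
T=Q[(Q[:,2]>117)&(Q[:,2]<127)&(np.abs(Q[:,0])>5)&(np.abs(Q[:,0])<9)]; h,e=np.histogram(T[:,1],np.arange(-20,46,1)); print(list(zip(e[:-1].astype(int).tolist(),h.tolist())))
for y0,y1 in ((18,42),(-15,14)):
    t=T[(T[:,1]>y0)&(T[:,1]<y1)]; print(len(t), (t[:,2]-np.sqrt(196-t[:,0]**2)).mean() if len(t) else 0)
# pin
P=J[0:140,225:330].reshape(-1,3); P=P[(P[:,2]>105)&(P[:,2]<121)&(np.abs(P[:,0])<5)&(P[:,1]>55)]; print('pin tip y',np.percentile(P[:,1],[.5]),'expect 62; z',np.percentile(P[:,2],95))
E
```

```text
20.2 [ 0.62223516 -0.09772286  0.15154424] [ 0.34420383  0.42459091 -2.98564617] 81.4018299675207
[ 0.6222116  -0.09768449  0.15154203]
plate top z 189.53819089044987 -> hole z 109.53819089044987 far end y 39.750218234242645 (want 39.7)
-15 plate x -0.05 281
0 plate x -0.01 410
20 plate x -0.02 375
30 plate x -0.01 403
35 plate x -0.01 421
fixed knuckle 1519 [ -0.11864772 109.17382183] [18.2432625  41.58898447] [-13.34442991  12.81613443]
[(-20, 0), (-19, 0), (-18, 0), (-17, 0), (-16, 0), (-15, 0), (-14, 0), (-13, 0), (-12, 0), (-11, 0), (-10, 0), (-9, 0), (-8, 0), (-7, 0), (-6, 0), (-5, 10), (-4, 15), (-3, 15), (-2, 12), (-1, 15), (0, 18), (1, 13), (2, 14), (3, 20), (4, 13), (5, 16), (6, 17), (7, 15), (8, 22), (9, 15), (10, 16), (11, 19), (12, 17), (13, 19), (14, 29), (15, 0), (16, 0), (17, 4), (18, 16), (19, 16), (20, 21), (21, 23), (22, 26), (23, 16), (24, 26), (25, 23), (26, 28), (27, 26), (28, 26), (29, 26), (30, 28), (31, 26), (32, 27), (33, 31), (34, 27), (35, 28), (36, 29), (37, 30), (38, 29), (39, 33), (40, 32), (41, 38), (42, 0), (43, 0), (44, 0)]
631 109.20803788762774
301 109.29467445085182
pin tip y [62.77236949] expect 62; z 116.38435627795049
```

View pics/t18z.png

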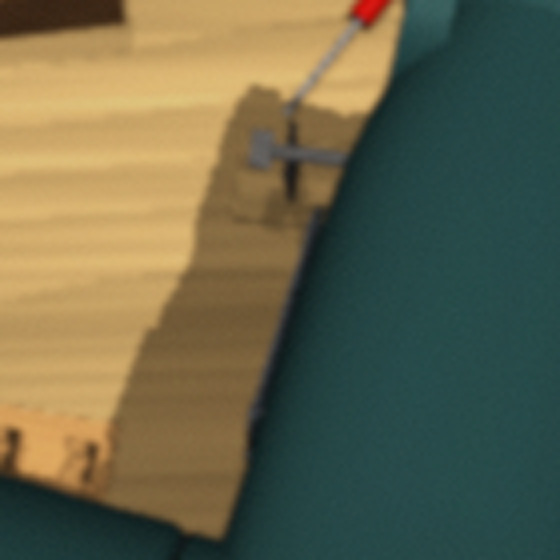

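```bash
python3 -c "
from rig import ticket; print(ticket.job_done())"
```

```text
the job is handed in; nothing more can be done
None
```

I laid the steel pin in both forks with its point towards the hinge and let go of it. I then lifted the loose leaf from its rack and lowered it between the fixed knuckles. I handed the job in at about 20.3 s of the 54 s, with the gripper still holding the leaf there.

**Pin:**
- My first grip held the shank too high, so I opened and re-gripped lower.
- After release it sits level, with its top 116 mm above the bench, as it should be when seated.
- It is within about 0.2 mm of the forks' centre sideways.
- Lengthwise, the tab end shows it centred to about 0.3 mm. The last view, from further off, put the tip 0.8 mm farther from the hinge than nominal.

**Leaf:**
- In the same view the leaf's knuckle axis and the fixed knuckles' axis came out at 109.3 and 109.2 mm, and they agree sideways to about 0.1 mm.
- I checked the end gap on the cradle side: about 2.5 mm, as it should be.
- The wrist force was about 3 N, roughly the leaf's own weight, so nothing is jammed or resting.

**Disagreements:**
- Circle fits put the hinge axis about 0.8 mm below the stated 110 mm. I set the leaf's height relative to the fixed knuckles in that view.
- The gripper's opening read 1 to 3 mm less than the real thickness of what it held, so I did not rely on it.
- In the last top view the arm hid the hinge, so that view only confirmed the pin.

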